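# Hang the weighing pan on the spring scale and tare it

## Task

Get the hanging scale ready for weighing: lift the violet weighing pan by its black grip and hang it by its eye on the scale's sprung hook, lowering it gently until the hook carries all its weight before you let go, so that the hook is neither jerked by a drop or a bounce nor forced down beyond what the pan weighs. Once the hook has settled, turn the tare knob on top of the scale until the red zero mark on the dial stands under the pointer. Leave the pan hanging still, and do not disturb the other things.

Things in the scene. Friction and masses are not known exactly. Their poses are not given: they have to be found in the camera images.
- pan: Weighing pan, loose, 0.3 to 0.97 kg (unknown), 190 mm high: translucent violet dish 131 mm wide, 32 mm high, in a steel wire ring 139 mm wide; from the ring's +y and -y sides two wires rise to a closed eye, above it a neck and a flat black finger grip. Origin: centre of the underside, z up, x along the eye's axis. Stands on the left table at first.
- pan_grip (a point): Centre of the pan's black grip, 169 mm above the pan's origin. The grip is 14 mm thick (pan's y), 26 mm wide (x) and 42 mm tall (z): close the fingers along the pan's y.
- eye_top (a point): Underside of the middle of the eye's top bar, 128 mm above the pan's origin, 41 mm below pan_grip: this rests in the hook. The eye lies in the pan's y-z plane; its opening below this point is 30 mm wide (y) and 40 mm high, its wire 6 mm thick. Above the bar a 9 mm neck, 14 mm long, then the grip.
- scale: Spring scale on a stand, fixed on the right bench: foot 215 x 144 mm, 25 mm high at most, square column 34 mm thick, on top (z 207 to 293 mm) a white head 86 mm wide, 50 mm deep with the dial in front and the tare knob above. Origin: on the column's axis at bench level; -x is its front, z up. The hook's bar juts out to the front (-x), open above.
- hook_seat (a point): Upper side of the hook's 8 mm bar at the lowest point of its saddle, on the moving hook; 135 mm in front of the column's axis and 195 mm above the bench when unloaded. Its axes are the scale's. Behind the saddle (+x) the bar rises 10 mm, in front of it (-x) it rises to the tip.
- hook_tip (a point): Centre of the 11 mm ball at the end of the hook's upturned tip: 24 mm in front of (-x) the seat and 14 mm above it; the ball's top is 19.5 mm above the seat. The eye must pass over it from the front.
- hook (a joint): Dip of the sprung hook in m, 0 unloaded, growing downwards, stop at 0.048. The spring gives 280 N/m, so the hanging pan brings it to 0.010 to 0.034, lightly damped (about 1 s to settle). Moving faster than about 0.07 m/s it is being jerked; beyond 0.042 the spring is overloaded.
- pointer (a joint): Angle in rad of the black pointer on the dial, 0 straight up, growing clockwise seen from the front; it turns 0.036 rad per mm of the hook's dip.
- dial (a joint): Angle in rad of the white dial plate with the red zero mark, 0 with the mark straight up, growing clockwise seen from the front. It follows the tare knob one to one.
- tare_knob (a joint): Angle in rad of the tare knob, 0 to 1.7, growing as it turns clockwise seen from above; stiff enough to stay (0.03 N m). At 0 its bar lies along the scale's x; at angle q the bar is turned by -q about z.
- tare_knob_grip (a point): On the axis of the tare knob, at the height to grip it, 7 mm below the top of its bar, 330 mm above the bench. The bar is 14 mm thick, 34 mm long and 30 mm tall above its round 36 mm base, black with a white line.
- pointer_tip (a point): Tip of the pointer, 35 mm from the dial's centre.
- zero_mark (a point): The red zero mark (6 mm wide) on the dial plate, 35 mm from its centre.
- spice_jar_1: Spice jar with white cap, 41 x 107 mm, neighbour on the left table, origin at its foot; leave alone.
- spice_jar_2: Spice jar with green cap, 41 x 103 mm, neighbour on the left table, origin at its foot; leave alone.
- mill_1: Small grey and white mill, 44 x 90 mm, neighbour on the left table, origin at its foot; leave alone.
- bottle_1: Bottle with green cap, 50 x 82 x 190 mm, neighbour on the left table, origin at its foot; leave alone.
- tub_1: White tub with a lid, 72 x 71 mm, neighbour on the right bench, origin at its foot; leave alone.

How it is judged:
By the outcome, as a careful person would: the job done as asked, in the order asked, and still so for the second after the job is handed in, with the robot touching nothing.
It also fails if it takes over 62 s, if anything falls off the work surface, if the arm or the gripper's body presses on something with over 40 N, if the wrist force passes 120 N, or if a joint passes its speed limit or range.

## Robot

A 6-joint arm with a two-finger parallel gripper is mounted at the origin on a cart in front of the work surface, level with it; the furniture and walls round the work are solid. World frame = base frame: x ahead of the robot, y to its left, z up, the work surface at z = 0. Lengths are in m, angles in degrees, forces in N, time in s.
With the tool pointing down it reaches from about 0.375 to 0.975 m from the base axis. Payload 3.8 kg.
Tool frame: the origin (TCP) lies midway between the tips of the shut fingers; the grasp point (between the pads) lies 19 mm behind it; z points along the fingers, y is the direction in which the jaws open and shut (so a half turn about z gives the same grasp; the last joint's range is limited). The gripper opens to 85 mm and grips with 20 to 120 N. Pads are 22 mm wide; open, the fingers measure 114 mm over their backs; the gripper's body (76 mm by 85 mm) begins 54 mm behind the grasp point. The pads swing forward as they close: fully open they stand 13 mm farther back than shut.
Start: joints at [74.777, 15.12, 91.902, -0, 72.978, -2.114], TCP at [0.153, 0.657, 0.231] pointing down, gripper open.
Joint ranges: [-150.88, 150.88], [-54.13, 125.18], [17.81, 147.31], [-75.09, 255.09], [0, 152.58], [-146.25, 146.25]. Speed limits (degrees/s): [147.25, 147.25, 180, 180, 180, 180].

## Interface

Orientations are given as [roll, pitch, yaw] about the fixed x, y, z axes, in that order (R = Rz(yaw) Ry(pitch) Rx(roll)).
In Python, from plant import readout, imaging, r gives the robot as it stands.
- The arm moves only by the shell command python3 -m jog 'ROWS' [FORCE]. ROWS is JSON, a list of rows, each a list of 3 entries, a list of its own where there are three numbers: the turn, a rotation vector about the tool's x, y, z in degrees, then the shift along the tool's x, y, z in m, then the finger opening in m, from 0 to 0.0854. A call has 1 to 20 rows; each row is the pose to reach, as a shift and turn from the pose commanded when the call began, along the tool's axes at that moment; what a row does not reach only later rows make up. A row lasts 1/8 s, in which the tool goes at most 62.5 mm and 10.7 degrees, less where a joint would pass 70% of its speed; a pose out of reach is approached as far as the arm can. A call with a gripper value outside its range is refused whole. The fingers move at their own pace and stop on an object; FORCE is the grip in N (left out, the last holds). Time passes only in rows, so rows that repeat a pose let the fingers close. It gives the time, the measured TCP pose, the force and the opening at its end, in the units of the state.
- readout.state(): the state, without advancing time (a new reading comes with each control period).
- imaging.camera(name): name is "scene" or "top"; returns the picture (420x560x3 uint8, red, green, blue); there is no depth.
- imaging.get_calibration(name): a dict with "K" (3x3 intrinsics, pixels), "view" (4x4, takes a point from world to camera coordinates). Camera axes: x right, y down, z forward; pixel columns grow to the right and rows downward; lengths in m; the calibration is good to about 2 mm. A picture is of the moment at which its call begins. get_calibration takes no time and is no camera call.
- r.finish_job(): hands the job in, once; it reports no verdict.
The state is a dict: "time": time; "joint_pos": joint angles; "qvel": joint speeds; "tau": joint torques, N m; "ee_pos": TCP position; "orientation": TCP orientation; "ft_force": force on the tool from outside, world axes, zero at the start; "moment": the same for the moment, N m; "finger_gap": finger opening in m.
Only numpy, scipy, OpenCV 4.12 (cv2) and the standard library are available. Lean on these libraries where they do the work, as an engineer would, in place of code of your own. Each camera call takes 0.05 s, during which the arm holds its last target.

## Working session

There is one attempt and no reset: what is moved stays moved. The work goes in short steps, Python scripts to look and compute and a shell command to move; the robot and the scene stay as the last step left them, time stands still between calls to the robot, and variables do not carry over. Pictures are saved under pics/ and viewed, and the job is handed in when it is done.

```bash
ls; mkdir -p pics; python3 - <<'E'
from plant import readout, imaging, r
import cv2
print(readout.state())
for n in("scene","top"):
    c=imaging.get_calibration(n);print(n,c)
    cv2.imwrite(f"pics/{n}0.png",imaging.camera(n)[:,:,::-1])
E
```

```text
pics
{'time': 0.0, 'joint_pos': array([ 7.47769891e+01,  1.51702720e+01,  9.19807620e+01, -6.87791987e-04,
        7.29758952e+01, -2.11173827e+00]), 'qvel': array([ 0.04630682,  0.01029239, -0.03581561,  0.03497118,  0.01559746,
        0.14954528]), 'tau': array([ 5.71934579e-04, -5.15117025e+01, -3.67313111e+01,  2.99169713e-06,
        1.29855762e-02, -5.99078803e-06]), 'ee_pos': array([0.15290776, 0.65671629, 0.22995355]), 'orientation': array([-1.79873133e+02, -4.02037668e-03,  1.66888925e+02]), 'ft_force': array([-0.98602131, -0.06841638,  0.45098466]), 'moment': array([ 0.02698947, -0.00970526, -0.02792686]), 'finger_gap': 0.08538956494357167}
scene {'K': array([[407.24508932,   0.        , 280.06410954],
       [  0.        , 407.24508932, 216.55298151],
       [  0.        ,   0.        ,   1.        ]]), 'view': array([[ 0.47086114, -0.88197525,  0.02023467, -0.30315521],
       [-0.63966488, -0.35711462, -0.68065996,  0.45862178],
       [ 0.60755134,  0.30755292, -0.73231999,  1.09600172],
       [ 0.        ,  0.        ,  0.        ,  1.        ]])}
top {'K': array([[401.04389342,   0.        , 283.99208625],
       [  0.        , 401.04389342, 206.371922  ],
       [  0.        ,   0.        ,   1.        ]]), 'view': array([[-0.03103185, -0.99951497, -0.00261839, -0.0300833 ],
       [-0.97888427,  0.03092067, -0.20206309,  0.54511493],
       [ 0.20204604, -0.00370729, -0.97936901,  1.36554695],
       [ 0.        ,  0.        ,  0.        ,  1.        ]])}
```

View pics/scene0.png

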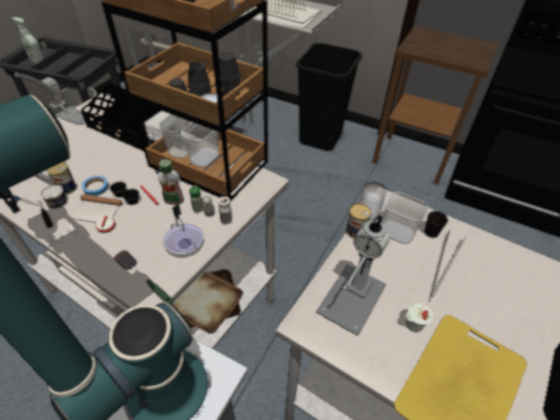

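View pics/top0.png

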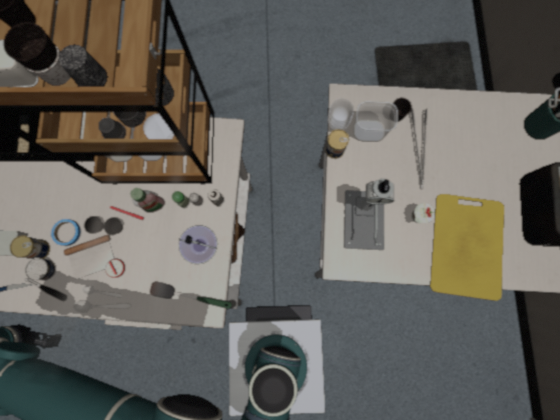

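The scene view shows the pan at about (183,238) and its grip at about (178,212). The scale's dial is at (370,240). In the top view the pan is at about (198,244), the scale head at (380,190) and the foot at (363,220). I'll zoom in.

```bash
cat > h.py <<'E'
import numpy as np, cv2
from plant import readout, imaging, r
def cal(n):
    c=imaging.get_calibration(n); return c["K"],c["view"]
def proj(n,p):
    K,V=cal(n); q=V[:3,:3]@np.asarray(p,float)+V[:3,3]; q=K@q; return q[:2]/q[2]
def ray(n,uv):
    K,V=cal(n); R=V[:3,:3]; d=R.T@np.linalg.inv(K)@np.array([uv[0],uv[1],1.]); o=-R.T@V[:3,3]; return o,d/np.linalg.norm(d)
def onz(n,uv,z):
    o,d=ray(n,uv); return o+d*(z-o[2])/d[2]
def tri(uvs,uvt):
    o1,d1=ray("scene",uvs); o2,d2=ray("top",uvt)
    A=np.stack([d1,-d2],1); s=np.linalg.lstsq(A,o2-o1,rcond=None)[0]
    a=o1+s[0]*d1;b=o2+s[1]*d2
    return (a+b)/2,np.linalg.norm(a-b)
def crop(img,u0,v0,w,h,k,fn):
    c=img[v0:v0+h,u0:u0+w,::-1]; cv2.imwrite(fn,cv2.resize(c,None,fx=k,fy=k,interpolation=cv2.INTER_CUBIC))
E
python3 - <<'E'
from h import *
s=cv2.imread("pics/scene0.png")[:,:,::-1];t=cv2.imread("pics/top0.png")[:,:,::-1]
def pair(a,b,fn):
    cv2.imwrite(fn,np.hstack([a,b])[:,:,::-1])
f=lambda i,u,v,w,h,k:cv2.resize(i[v:v+h,u:u+w],None,fx=k,fy=k,interpolation=cv2.INTER_CUBIC)
pair(f(s,135,180,80,90,5),f(t,160,190,80,90,5),"pics/pan0.png")
pair(f(s,310,170,80,100,5)[:500],f(t,335,160,80,100,5),"pics/sc0.png")
E
```

```text
(no output)
```

View pics/pan0.png

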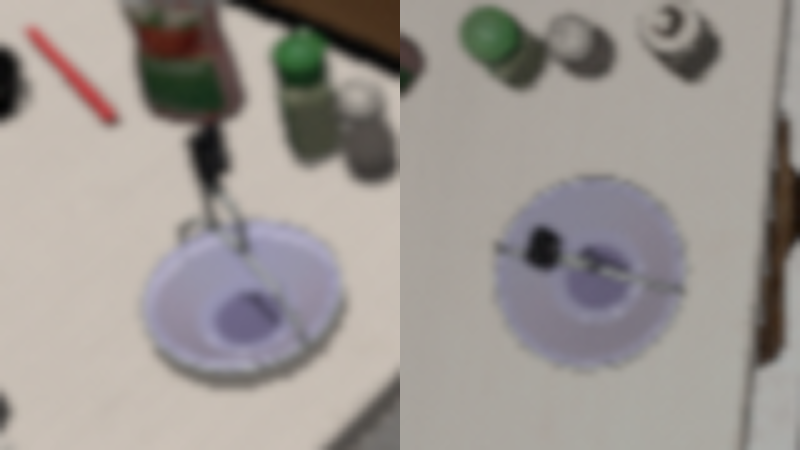

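View pics/sc0.png

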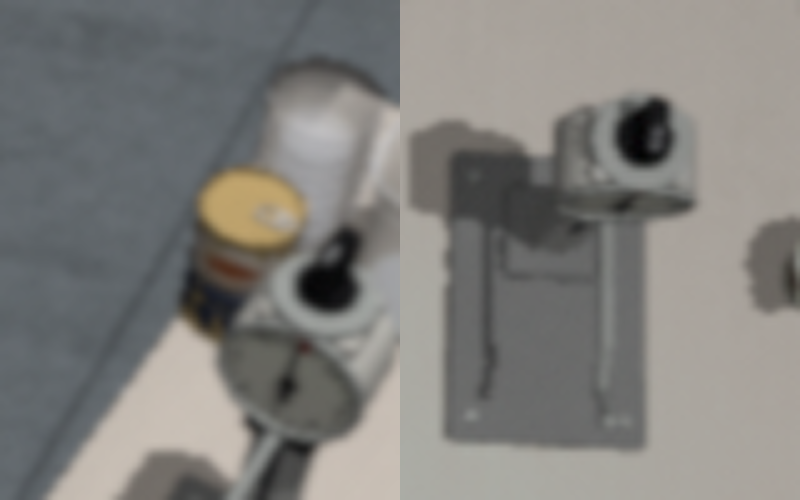

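The pan's grip is at about scene (177,211) and top (189,239), and its wires run from top (180,240) to (217,248). The knob is at scene (375,225) and top (384,187). The hook bar runs down in the top view from (376,204) to about (375,243). I'll look closer at the hook.

```bash
python3 - <<'E'
from h import *
s=cv2.imread("pics/scene0.png")[:,:,::-1];t=cv2.imread("pics/top0.png")[:,:,::-1]
f=lambda i,u,v,w,h,k:cv2.resize(i[v:v+h,u:u+w],None,fx=k,fy=k,interpolation=cv2.INTER_CUBIC)
cv2.imwrite("pics/hook0.png",np.hstack([f(s,325,230,50,75,8),f(t,340,180,50,75,8)])[:,:,::-1])
# tubs of scale foot: corners
for uv in [(344,190.5),(344,248),(384,249.5)]: print(onz("top",uv,0.01))
E
```

```text
[ 0.60607361 -0.27038142  0.01      ]
[ 0.39436667 -0.25739794  0.01      ]
[ 0.38453208 -0.40006322  0.01      ]
```

View pics/hook0.png

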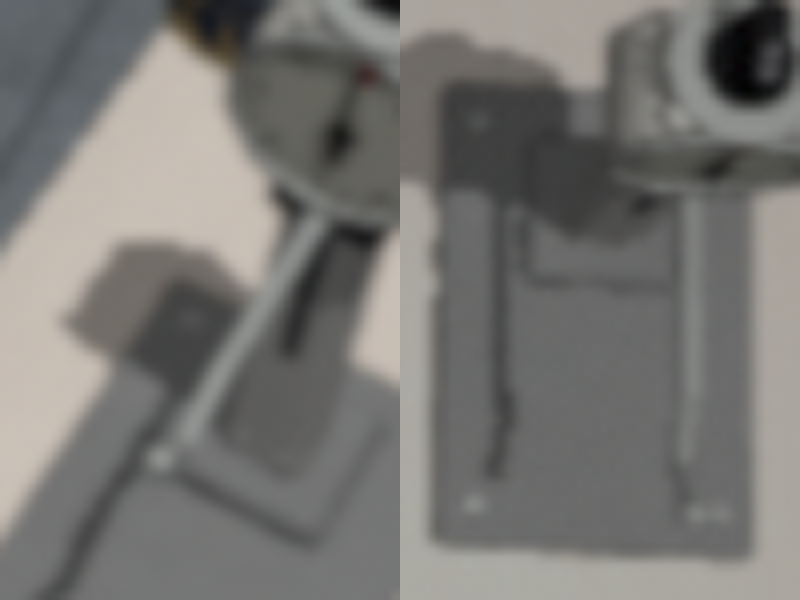

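```bash
python3 - <<'E'
from h import *
print("ball",tri((345,287.3),(376.9,244)),tri((345,287.3),(375.4,242.5)))
print("ball onz",onz("scene",(345,287.3),.209),onz("top",(376.9,244),.209))
# knob base/head: fine crops
s=cv2.imread("pics/scene0.png")[:,:,::-1];t=cv2.imread("pics/top0.png")[:,:,::-1]
f=lambda i,u,v,w,h,k:cv2.resize(i[v:v+h,u:u+w],None,fx=k,fy=k,interpolation=cv2.INTER_CUBIC)
cv2.imwrite("pics/knob0.png",np.hstack([f(s,350,205,40,55,10),f(t,360,170,40,55,10)])[:,:,::-1])
cv2.imwrite("pics/grip0.png",np.hstack([f(s,160,195,40,55,10),f(t,170,215,40,55,10)])[:,:,::-1])
hsv=cv2.cvtColor(t,cv2.COLOR_RGB2HSV);print(t[244,198],t[235,200],t[250,160])
E
```

```text
ball (array([ 0.38382503, -0.32867986,  0.21185767]), np.float64(0.0013356109257362853)) (array([ 0.38990796, -0.32707458,  0.20230249]), np.float64(0.0002689553293757871))
ball onz [ 0.3852997  -0.32779689  0.209     ] [ 0.38447927 -0.32993196  0.209     ]
[82 79 95] [132 130 145] [168 163 156]
```

View pics/knob0.png

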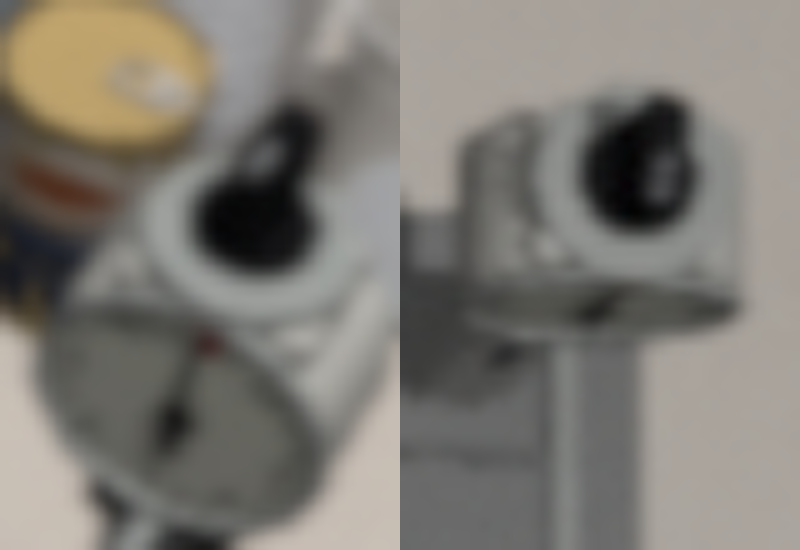

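View pics/grip0.png

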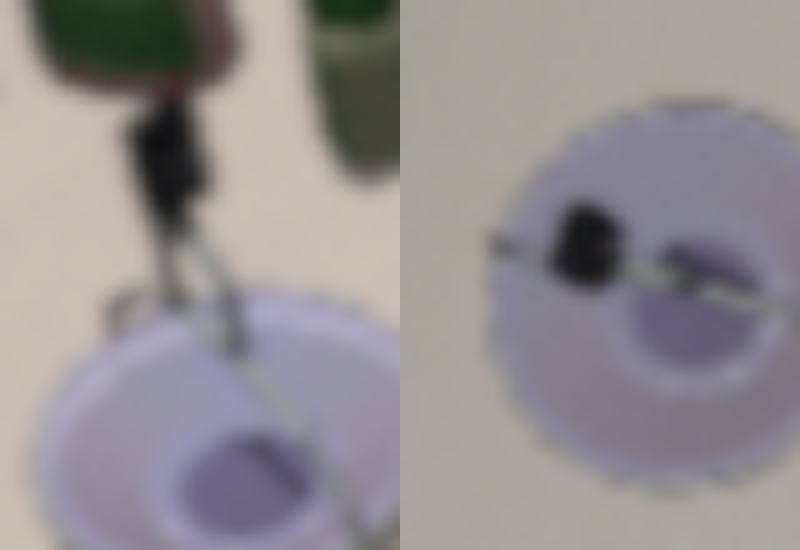

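```bash
python3 - <<'E'
from h import *
t=cv2.imread("pics/top0.png")[:,:,::-1];s=cv2.imread("pics/scene0.png")[:,:,::-1]
def mask(i):
    i=i.astype(int);return (((i[:,:,2]-i[:,:,1])>8)&((i[:,:,2]-i[:,:,0])>4)).astype(np.uint8)
for n,i,(u,v) in(("top",t,(198,244)),("scene",s,(184,240))):
    m=mask(i); w=np.zeros_like(m); w[v-45:v+45,u-45:u+45]=1; m=cv2.morphologyEx(m*w,cv2.MORPH_CLOSE,np.ones((3,3)))
    c=max(cv2.findContours(m,0,1)[0],key=cv2.contourArea); h=cv2.convexHull(c)
    print(n,cv2.boundingRect(c))
    P=np.array([onz(n,p,.032)[:2] for p in h[:,0]+0.0])
    # circle fit
    A=np.c_[2*P,np.ones(len(P))];x=np.linalg.lstsq(A,(P**2).sum(1),rcond=None)[0];print(x[:2],2*np.sqrt(x[2]+x[0]**2+x[1]**2))
    d=(i.sum(2)<150).astype(np.uint8)
    x0,y0=(178,228) if n=="top" else (168,200)
    ys,xs=np.nonzero(d[y0:y0+24,x0:x0+22]); print("grip",xs.mean()+x0,ys.mean()+y0,len(xs))
print(tri((176.8,211),(188.8,239.5)))
a=onz("top",(180,239.8),.03);b=onz("top",(216.6,248),.03);print(a,b,np.degrees(np.arctan2(*(a-b)[[1,0]])),np.linalg.norm(a-b))
print("knob",onz("top",(360+24,170+17),.33))
for z in (.337,.33,.3): print(onz("top",(384,187),z),onz("scene",(375.5,225.5),z))
E
```

```text
top (179, 226, 38, 37)
[0.42268089 0.26276796] 0.13011146283302205
grip 188.24137931034483 239.31034482758622 29
scene (164, 224, 39, 30)
[0.42033514 0.2618402 ] 0.1320769110874236
grip 175.5857142857143 206.82857142857142 70
(array([0.42212887, 0.26229314, 0.16578192]), np.float64(0.00046672282331739525))
[0.43972649 0.32554788 0.03      ] [0.40653944 0.19552994 0.03      ] 75.68101417429179 0.13418660207861344
knob [ 0.53500664 -0.33490852  0.33      ]
[ 0.53326367 -0.33307279  0.337     ] [ 0.51330812 -0.34246735  0.337     ]
[ 0.53500664 -0.33490852  0.33      ] [ 0.51994339 -0.34159043  0.33      ]
[ 0.54247653 -0.34277596  0.3       ] [ 0.54838023 -0.33783218  0.3       ]
```

```bash
cat >> h.py <<'E'
from scipy.spatial.transform import Rotation as Ro
def to(p,yaw,show=True,tilt=True):
    s=readout.state(); R=Ro.from_euler('xyz',s["orientation"],degrees=True)
    T=Ro.from_euler('xyz',[180,0,yaw],degrees=True)
    d=R.inv().apply(np.asarray(p)-s["ee_pos"]); w=(R.inv()*T).as_rotvec(degrees=True)
    print("t",round(s["time"],3),"pos",s["ee_pos"].round(4),"ori",s["orientation"].round(2),"F",s["ft_force"].round(2),"M",s["moment"].round(3),"gap",round(s["finger_gap"],4))
    print("turn",w.round(2),"shift",d.round(4)); return w,d
E
python3 - <<'E'
from h import *
to([.422,.2625,.231],165.7)
E
```

```text
t 0.1 pos [0.1529 0.6568 0.2301] ori [-179.88   -0.    166.89] F [ 0.04 -0.33 -0.29] M [-0.033  0.012 -0.004] gap 0.0854
turn [-0.12 -0.    1.19] shift [-3.515e-01 -3.230e-01 -3.000e-04]
```

```bash
python3 -m jog '[[[0,0,0],[-0.01,-0.01,-0.01],0.085],[[0,0,0.2],[-0.04,-0.037,-0.02],0.085],[[0,0,0.4],[-0.08,-0.073,-0.02],0.085],[[0,0,0.6],[-0.12,-0.11,-0.02],0.085],[[0,0,0.8],[-0.16,-0.147,-0.02],0.085],[[0,0,1],[-0.2,-0.184,-0.02],0.075],[[0,0,1.2],[-0.24,-0.221,-0.02],0.065],[[0,0,1.2],[-0.28,-0.257,-0.02],0.05],[[0,0,1.2],[-0.315,-0.29,-0.02],0.05],[[0,0,1.2],[-0.34,-0.313,-0.01],0.05],[[0,0,1.2],[-0.3515,-0.323,0],0.05],[[0,0,1.2],[-0.3515,-0.323,0],0.05]]' 60
python3 - <<'E'
from h import *
t=imaging.camera("top");s=imaging.camera("scene")
f=lambda i,u,v,w,h,k:cv2.resize(i[v:v+h,u:u+w],None,fx=k,fy=k,interpolation=cv2.INTER_CUBIC)
cv2.imwrite("pics/p1.png",np.hstack([f(s,120,160,80,100,5),f(t,150,190,80,100,5)])[:,:,::-1])
to([.422,.2625,.150],165.7)
E
```

```text
time: 1.6
ee_pos: [0.4217, 0.2621, 0.2304]
orientation: [-179.9, -0.1, 165.6]
ft_force: [0.2, -0.3, 0.8]
finger_gap: 0.05
t 1.7 pos [0.4217 0.2636 0.2313] ori [ 1.7998e+02 -4.0000e-02  1.6570e+02] F [-0.61  0.46  0.06] M [-0.046 -0.014  0.017] gap 0.0498
turn [ 0.02 -0.04 -0.  ] shift [-0.0006 -0.001   0.0813]
```

View pics/p1.png

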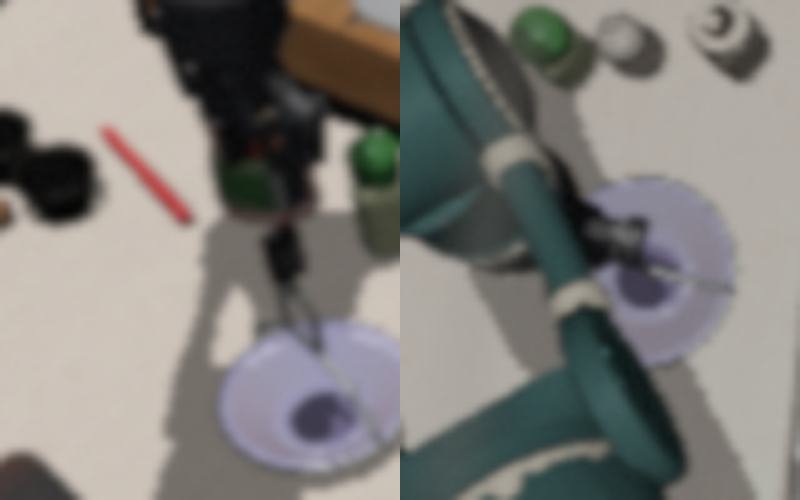

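The gripper is centred above the grip: in the left crop the fingers end at about (265,190), just over the grip at (285,250). I'll descend and grip.

```bash
python3 -m jog '[[[0,0,0],[0,0,0.015],0.05],[[0,0,0],[0,0,0.03],0.05],[[0,0,0],[0,0,0.045],0.05],[[0,0,0],[0,0,0.06],0.05],[[0,0,0],[0,0,0.072],0.05],[[0,0,0],[0,0,0.079],0.05],[[0,0,0],[0,0,0.081],0.05],[[0,0,0],[0,0,0.081],0.05]]' 60
python3 - <<'E'
from h import *
t=imaging.camera("top");s=imaging.camera("scene")
f=lambda i,u,v,w,h,k:cv2.resize(i[v:v+h,u:u+w],None,fx=k,fy=k,interpolation=cv2.INTER_CUBIC)
cv2.imwrite("pics/p2.png",np.hstack([f(s,120,160,80,100,5),f(t,150,190,80,100,5)])[:,:,::-1])
to([.422,.2625,.150],165.7)
E
```

```text
time: 2.7
ee_pos: [0.4225, 0.2632, 0.1506]
orientation: [180.0, 0.0, 165.7]
ft_force: [0.2, 0.4, -0.4]
finger_gap: 0.0497
t 2.8 pos [0.4227 0.2633 0.1509] ori [1.7995e+02 5.0000e-02 1.6569e+02] F [-0.36 -0.12 -0.13] M [ 0.019 -0.011 -0.026] gap 0.0501
turn [ 0.05  0.05 -0.01] shift [ 0.0004 -0.001   0.0009]
```

View pics/p2.png

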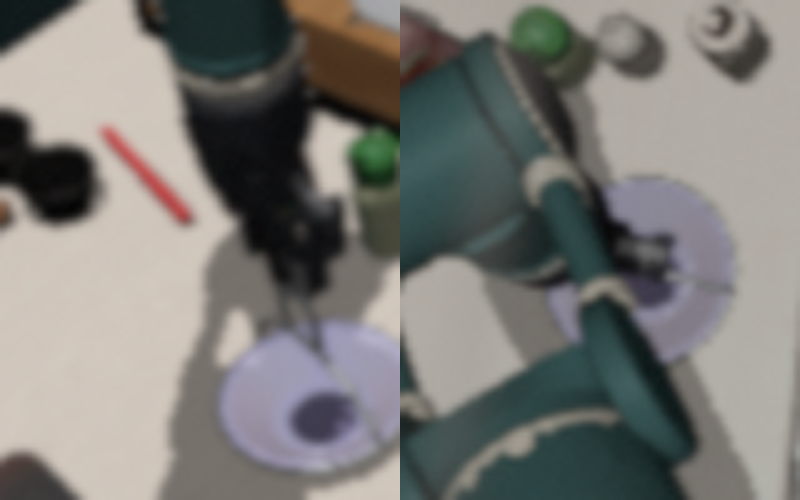

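The pan hasn't moved and the fingers straddle the grip. Closing.

```bash
python3 -m jog '[[[0,0,0],[0,0,0],0.03],[[0,0,0],[0,0,0],0.02],[[0,0,0],[0,0,0],0.01],[[0,0,0],[0,0,0],0.005],[[0,0,0],[0,0,0],0.005],[[0,0,0],[0,0,0],0.005]]' 80
python3 -m jog '[[[0,0,0],[0,0,-0.002],0.005],[[0,0,0],[0,0,-0.006],0.005],[[0,0,0],[0,0,-0.012],0.005],[[0,0,0],[0,0,-0.02],0.005],[[0,0,0],[0,0,-0.025],0.005],[[0,0,0],[0,0,-0.025],0.005],[[0,0,0],[0,0,-0.025],0.005],[[0,0,0],[0,0,-0.025],0.005]]' 80
python3 - <<'E'
from h import *
for k in range(4):
    t=imaging.camera("top");s=imaging.camera("scene");to([.422,.2625,.150],165.7)
f=lambda i,u,v,w,h,k:cv2.resize(i[v:v+h,u:u+w],None,fx=k,fy=k,interpolation=cv2.INTER_CUBIC)
cv2.imwrite("pics/p3.png",np.hstack([f(s,120,160,80,100,5),f(t,150,190,80,100,5)])[:,:,::-1])
E
```

```text
time: 3.55
ee_pos: [0.4225, 0.2634, 0.1506]
orientation: [180.0, 0.0, 165.7]
ft_force: [0.4, 0.6, 2.2]
finger_gap: 0.0129
time: 4.55
ee_pos: [0.4219, 0.263, 0.1749]
orientation: [-180.0, -0.0, 165.7]
ft_force: [0.1, -0.6, -4.8]
finger_gap: 0.0131
t 4.65 pos [0.422 0.263 0.175] ori [-1.7998e+02 -2.0000e-02  1.6569e+02] F [-0.5  -0.12 -4.79] M [ 0.004 -0.011 -0.063] gap 0.0132
turn [-0.02 -0.02 -0.01] shift [-0.0002 -0.0005  0.025 ]
t 4.75 pos [0.4221 0.2631 0.1751] ori [-1.7999e+02 -2.0000e-02  1.6569e+02] F [ 0.74 -0.92 -5.31] M [ 0.072 -0.001  0.031] gap 0.0131
turn [-0.01 -0.02 -0.01] shift [-0.0001 -0.0005  0.0251]
t 4.85 pos [0.4221 0.2631 0.1752] ori [-1.7999e+02 -1.0000e-02  1.6569e+02] F [ 0.37 -0.31 -4.73] M [ 0.022  0.009 -0.039] gap 0.0133
turn [-0.01 -0.01 -0.01] shift [-0.     -0.0006  0.0252]
t 4.95 pos [0.4222 0.2631 0.1752] ori [-1.7999e+02 -1.0000e-02  1.6569e+02] F [ 0.26 -0.28 -4.91] M [-0.058  0.028 -0.039] gap 0.013
turn [-0.01 -0.01 -0.01] shift [ 0.     -0.0006  0.0252]
```

View pics/p3.png

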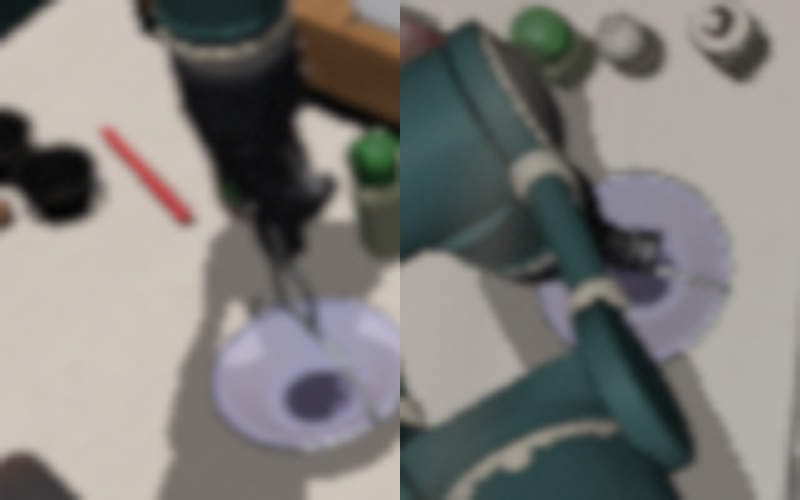

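Lifted cleanly. The weight is about 4.9 N (0.49 kg), so I expect a dip of about 17 mm. Next I raise it and carry it across on an arc.

```bash
python3 -m jog '[[[0,0,0],[0,0,-0.01],0.005],[[0,0,0],[0,0,-0.03],0.005],[[0,0,0],[0,0,-0.05],0.005],[[0,0,0],[0,0,-0.07],0.005],[[0,0,0],[0,0,-0.09],0.005],[[0,0,0],[0,0,-0.1],0.005],[[0,0,0],[-0.003,-0.005,-0.1],0.005],[[0,0,0],[-0.012,-0.02,-0.1],0.005],[[0,0,0],[-0.026,-0.045,-0.1],0.005],[[0,0,0],[-0.042,-0.075,-0.1],0.005],[[0,0,0],[-0.056,-0.105,-0.1],0.005],[[0,0,0],[-0.068,-0.135,-0.1],0.005],[[0,0,0],[-0.08,-0.165,-0.1],0.005],[[0,0,0],[-0.089,-0.195,-0.1],0.005],[[0,0,0],[-0.097,-0.225,-0.1],0.005],[[0,0,0],[-0.104,-0.255,-0.1],0.005],[[0,0,0],[-0.109,-0.285,-0.1],0.005],[[0,0,0],[-0.112,-0.315,-0.1],0.005],[[0,0,0],[-0.1145,-0.345,-0.1],0.005],[[0,0,0],[-0.115,-0.375,-0.1],0.005]]' 80
python3 - <<'E'
from h import *
to([.3496,-.3266,.275],176.2)
E
```

```text
time: 7.45
ee_pos: [0.4395, -0.1305, 0.274]
orientation: [-180.0, -0.1, 165.7]
ft_force: [-0.5, -0.6, -5.6]
finger_gap: 0.0138
t 7.45 pos [ 0.4395 -0.1305  0.274 ] ori [-1.7997e+02 -1.2000e-01  1.6565e+02] F [-0.47 -0.58 -5.64] M [-0.051 -0.008 -0.039] gap 0.0138
turn [ -0.02  -0.12 -10.55] shift [ 0.0385 -0.2122 -0.0008]
```

```bash
python3 -m jog '[[[0,0,-1],[0.001,-0.028,0],0.005],[[0,0,-2],[0.003,-0.056,0],0.005],[[0,0,-3.5],[0.006,-0.084,0],0.005],[[0,0,-5],[0.011,-0.112,0],0.005],[[0,0,-6.5],[0.018,-0.138,0],0.005],[[0,0,-8],[0.025,-0.162,0],0.005],[[0,0,-9],[0.03,-0.182,0],0.005],[[0,0,-10],[0.034,-0.197,0],0.005],[[0,0,-10.5],[0.037,-0.207,0],0.005],[[0,0,-10.5],[0.0385,-0.212,0],0.005],[[0,0,-10.5],[0.0385,-0.212,0],0.005],[[0,0,-10.5],[0.0385,-0.212,0],0.005],[[0,0,-10.5],[0.0385,-0.212,0],0.005]]' 80
python3 - <<'E'
from h import *
t=imaging.camera("top");s=imaging.camera("scene");to([.3496,-.3266,.2476],176.2)
f=lambda i,u,v,w,h,k:cv2.resize(i[v:v+h,u:u+w],None,fx=k,fy=k,interpolation=cv2.INTER_CUBIC)
cv2.imwrite("pics/p4.png",np.hstack([f(s,290,210,100,130,4),f(t,320,180,100,130,4)])[:,:,::-1])
cv2.imwrite("pics/p4f.png",s[:,:,::-1])
E
```

```text
time: 9.07
ee_pos: [0.3515, -0.3242, 0.2753]
orientation: [180.0, 0.0, 176.2]
ft_force: [-0.9, 0.1, -4.9]
finger_gap: 0.0132
t 9.175 pos [ 0.3515 -0.3243  0.2754] ori [-1.8000e+02  1.0000e-02  1.7623e+02] F [-0.51  0.4  -5.08] M [0.011 0.016 0.036] gap 0.0131
turn [-0.    0.01  0.03] shift [ 0.0017 -0.0024  0.0278]
```

View pics/p4.png

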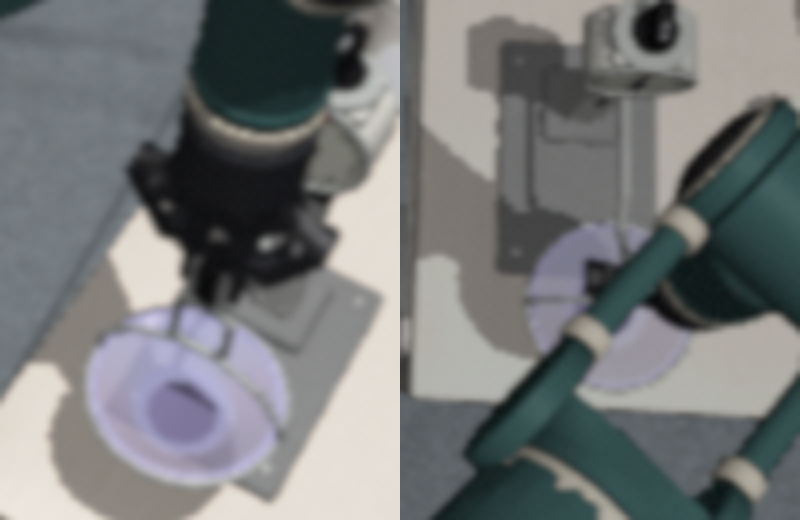

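View pics/p4f.png

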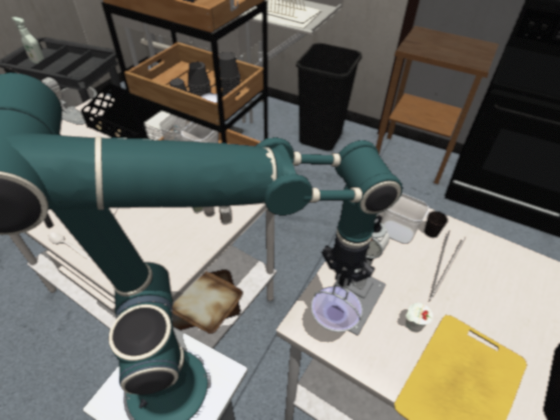

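```bash
python3 - <<'E'
from h import *
print(tri((375.3,227.2),(383.9,187.5)))
x=np.array([np.cos(np.radians(-3.8)),np.sin(np.radians(-3.8)),0])
for ax in ([.543,-.3395,0],):
    for q in (0,0.307): print(proj("top",np.array(ax)+[0,0,q]),proj("scene",np.array(ax)+[0,0,q]))
b=np.array([.3845,-.3287,.209]);print(proj("top",b),proj("scene",b))
# dial / pan geometry now: eye_top predicted
e=np.array([.3515,-.3243,.2754-.0226]);print("eye",proj("scene",e),proj("top",e))
g=np.array([.3515,-.3243,.2754-.1506]);print("pan",proj("scene",g+[0,0,.032]),proj("top",g+[0,0,.032]))
# violet circle now
for n,(u,v) in(("top",(473//4,0)),):pass
t=cv2.imread("pics/sc0.png")
s=cv2.imread("pics/p4f.png")[:,:,::-1].astype(int)
m=(((s[:,:,2]-s[:,:,1])>8)&((s[:,:,2]-s[:,:,0])>4)).astype(np.uint8);w=np.zeros_like(m);w[270:345,300:375]=1;m=cv2.morphologyEx(m*w,cv2.MORPH_CLOSE,np.ones((3,3)))
c=max(cv2.findContours(m,0,1)[0],key=cv2.contourArea);h=cv2.convexHull(c)
P=np.array([onz("scene",p,g[2]+.032)[:2] for p in h[:,0]+0.0]);A=np.c_[2*P,np.ones(len(P))];x=np.linalg.lstsq(A,(P**2).sum(1),rcond=None)[0];print(x[:2],2*np.sqrt(x[2]+x[0]**2+x[1]**2))
E
```

```text
(array([ 0.53957761, -0.34056744,  0.30356577]), np.float64(0.0018796232389299923))
[363.41275344 207.20936621] [357.708875   288.21033454]
[383.44654446 186.26595816] [375.93329394 225.30252871]
[376.50149322 244.00576926] [345.20514008 287.66606446]
eye [341.06719858 287.10586395] [379.17972851 253.52200031]
pan [336.4280936  306.87839571] [372.28932549 256.12785624]
[ 0.35076722 -0.32425947] 0.13372594907627106
```

Pan centre and TCP agree to within 1 mm, so it hangs straight. I lower it to eye +26 mm over the seat, then go forward over the ball.

```bash
python3 -m jog '[[[0,0,0],[0,-0.0005,0.006],0.005],[[0,0,0],[0,-0.001,0.014],0.005],[[0,0,0],[0,-0.002,0.022],0.005],[[0,0,0],[0,-0.0025,0.029],0.005],[[0,0,0],[0,-0.0025,0.032],0.005],[[0,0,0],[0,-0.0025,0.032],0.005],[[0,0,0],[0,-0.0025,0.032],0.005]]' 80
python3 -m jog '[[[0,0,0],[-0.002,0,0],0.005],[[0,0,0],[-0.006,0,0],0.005],[[0,0,0],[-0.011,0,0],0.005],[[0,0,0],[-0.016,0,0],0.005],[[0,0,0],[-0.021,0,0],0.005],[[0,0,0],[-0.026,0,0],0.005],[[0,0,0],[-0.03,0,0],0.005],[[0,0,0],[-0.03,0,0],0.005]]' 80
python3 - <<'E'
from h import *
t=imaging.camera("top");s=imaging.camera("scene");to([.407,-.3303,.2436],176.2)
f=lambda i,u,v,w,h,k:cv2.resize(i[v:v+h,u:u+w],None,fx=k,fy=k,interpolation=cv2.INTER_CUBIC)
cv2.imwrite("pics/p5.png",np.hstack([f(s,320,240,60,80,6),f(t,340,190,60,80,6)])[:,:,::-1])
E
```

```text
time: 10.05
ee_pos: [0.3512, -0.3272, 0.2436]
orientation: [-180.0, 0.0, 176.2]
ft_force: [-0.8, -0.2, -5.3]
finger_gap: 0.0128
time: 11.05
ee_pos: [0.3813, -0.3291, 0.2432]
orientation: [180.0, -0.0, 176.2]
ft_force: [-0.1, -0.1, -5.6]
finger_gap: 0.0133
t 11.15 pos [ 0.3809 -0.3291  0.2432] ori [ 1.8000e+02 -2.0000e-02  1.7619e+02] F [ 0.1   0.23 -5.23] M [-0.012  0.012  0.023] gap 0.0132
turn [ 0.   -0.02 -0.01] shift [-0.0261  0.0005 -0.0004]
```

View pics/p5.png

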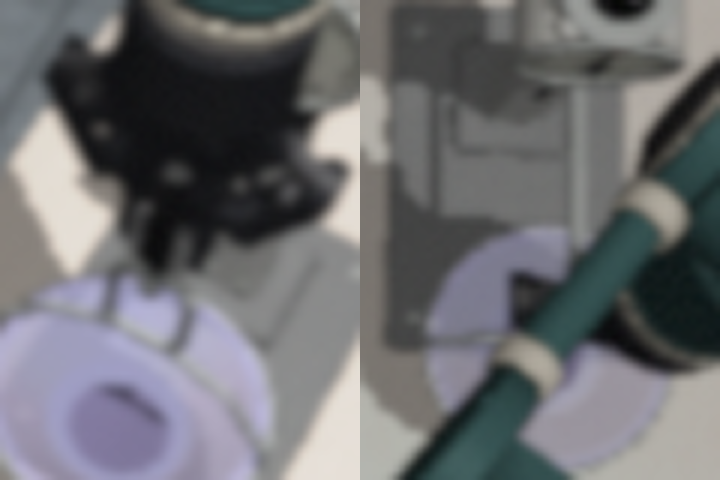

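The ball shows at about (150,285) in the left crop, midway between the eye's sides at (113,295) and (182,325). Nothing is touching. Going on over the seat.

```bash
python3 -m jog '[[[0,0,0],[-0.003,0,0],0.005],[[0,0,0],[-0.007,0,0],0.005],[[0,0,0],[-0.011,0,0],0.005],[[0,0,0],[-0.016,0,0],0.005],[[0,0,0],[-0.021,0,0],0.005],[[0,0,0],[-0.025,0,0],0.005],[[0,0,0],[-0.026,0,0],0.005],[[0,0,0],[-0.026,0,0],0.005]]' 80
python3 - <<'E'
from h import *
t=imaging.camera("top");s=imaging.camera("scene");to([.407,-.3303,.2436],176.2)
f=lambda i,u,v,w,h,k:cv2.resize(i[v:v+h,u:u+w],None,fx=k,fy=k,interpolation=cv2.INTER_CUBIC)
cv2.imwrite("pics/p6.png",np.hstack([f(s,320,230,60,80,6),f(t,340,190,60,80,6)])[:,:,::-1])
E
```

```text
time: 12.15
ee_pos: [0.4069, -0.3308, 0.2432]
orientation: [180.0, -0.0, 176.2]
ft_force: [0.3, -0.8, -3.9]
finger_gap: 0.0132
t 12.25 pos [ 0.4068 -0.3308  0.2433] ori [ 1.8000e+02 -1.0000e-02  1.7619e+02] F [-0.2   0.18 -4.78] M [ 0.011  0.001 -0.034] gap 0.0133
turn [ 0.   -0.01 -0.01] shift [-0.0002  0.0005 -0.0003]
```

View pics/p6.png

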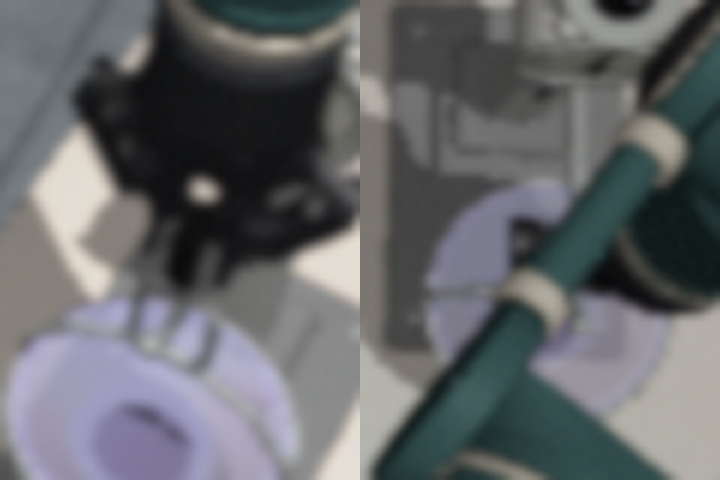

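The tip and ball now show inside the eye, in the left crop at about (155,345). Lowering slowly.

```bash
python3 -m jog '[[[0,0,0],[0,0,0.002],0.005],[[0,0,0],[0,0,0.005],0.005],[[0,0,0],[0,0,0.008],0.005],[[0,0,0],[0,0,0.011],0.005],[[0,0,0],[0,0,0.014],0.005],[[0,0,0],[0,0,0.017],0.005],[[0,0,0],[0,0,0.019],0.005],[[0,0,0],[0,0,0.02],0.005],[[0,0,0],[0,0,0.02],0.005]]' 80
python3 -m jog '[[[0,0,0],[0,0,0.001],0.005],[[0,0,0],[0,0,0.002],0.005],[[0,0,0],[0,0,0.003],0.005],[[0,0,0],[0,0,0.004],0.005],[[0,0,0],[0,0,0.005],0.005],[[0,0,0],[0,0,0.006],0.005],[[0,0,0],[0,0,0.007],0.005],[[0,0,0],[0,0,0.008],0.005],[[0,0,0],[0,0,0.009],0.005],[[0,0,0],[0,0,0.01],0.005],[[0,0,0],[0,0,0.01],0.005],[[0,0,0],[0,0,0.01],0.005]]' 80
python3 - <<'E'
from h import *
F=[]
for k in range(6):
    imaging.camera("top");s=readout.state();F.append(np.r_[s["ft_force"],s["moment"]])
print(np.mean(F,0).round(3));to([.407,-.3303,.2436],176.2)
E
```

```text
time: 13.38
ee_pos: [0.4069, -0.3308, 0.2233]
orientation: [180.0, -0.0, 176.2]
ft_force: [0.2, 0.3, -5.3]
finger_gap: 0.0135
time: 14.88
ee_pos: [0.407, -0.3309, 0.2134]
orientation: [-180.0, 0.0, 176.2]
ft_force: [0.2, 0.0, -3.0]
finger_gap: 0.0133
[ 0.663  0.071 -3.663 -0.018 -0.064 -0.016]
t 15.175 pos [ 0.407  -0.3309  0.2134] ori [-1.7999e+02  1.0000e-02  1.7619e+02] F [ 0.14  0.51 -3.35] M [-0.058 -0.077 -0.035] gap 0.0132
turn [-0.01  0.01 -0.01] shift [ 0.      0.0006 -0.0302]
```

```bash
python3 -m jog '[[[0,0,0],[0,0,0.001],0.005],[[0,0,0],[0,0,0.002],0.005],[[0,0,0],[0,0,0.003],0.005],[[0,0,0],[0,0,0.004],0.005],[[0,0,0],[0,0,0.005],0.005],[[0,0,0],[0,0,0.006],0.005],[[0,0,0],[0,0,0.006],0.005],[[0,0,0],[0,0,0.006],0.005]]' 80
python3 - <<'E'
from h import *
F=[]
for k in range(10):
    imaging.camera("top");s=readout.state();F.append(np.r_[s["ft_force"],s["moment"]])
print(np.mean(F,0).round(3),np.std(F,0).round(2));to([.407,-.3303,.2436],176.2)
E
```

```text
time: 16.18
ee_pos: [0.407, -0.3309, 0.2074]
orientation: [-180.0, 0.0, 176.2]
ft_force: [0.5, -0.9, -2.8]
finger_gap: 0.0132
[ 0.929 -0.19  -2.51  -0.021 -0.077 -0.014] [0.38 0.55 0.58 0.03 0.03 0.03]
t 16.675 pos [ 0.407  -0.3308  0.2073] ori [-1.8000e+02  1.0000e-02  1.7619e+02] F [ 1.22  0.39 -2.2 ] M [-0.    -0.106 -0.018] gap 0.0134
turn [-0.    0.01 -0.01] shift [ 0.      0.0005 -0.0363]
```

The lateral force Fx of about +0.9 N shows that the eye rests on the tip-side slope. I'll shift +x (back) in small steps.

```bash
python3 -m jog '[[[0,0,0],[-0.0005,0,0],0.005],[[0,0,0],[-0.001,0,0],0.005],[[0,0,0],[-0.0015,0,0],0.005],[[0,0,0],[-0.002,0,0],0.005],[[0,0,0],[-0.002,0,0],0.005],[[0,0,0],[-0.002,0,0],0.005]]' 80
python3 - <<'E'
from h import *
F=[]
for k in range(10):
    imaging.camera("top");s=readout.state();F.append(np.r_[s["ft_force"],s["moment"]])
print(np.mean(F,0).round(3),np.std(F,0).round(2));to([.407,-.3303,.2436],176.2)
E
```

```text
time: 17.42
ee_pos: [0.4087, -0.3308, 0.2072]
orientation: [180.0, -0.0, 176.2]
ft_force: [-2.4, 0.2, -2.4]
finger_gap: 0.0131
[-2.373e+00  4.900e-01 -2.436e+00  9.200e-02  4.240e-01 -1.000e-03] [0.37 0.5  0.33 0.03 0.03 0.02]
t 17.925 pos [ 0.4089 -0.3309  0.2073] ori [180.    -0.   176.19] F [-2.4   0.1  -2.16] M [0.157 0.441 0.013] gap 0.0133
turn [ 0.   -0.   -0.01] shift [ 0.002   0.0005 -0.0363]
```

```bash
python3 -m jog '[[[0,0,0],[0.0005,0,0],0.005],[[0,0,0],[0.001,0,0],0.005],[[0,0,0],[0.0014,0,0],0.005],[[0,0,0],[0.0014,0,0],0.005],[[0,0,0],[0.0014,0,0],0.005]]' 80
python3 - <<'E'
from h import *
F=[]
for k in range(10):
    imaging.camera("top");s=readout.state();F.append(np.r_[s["ft_force"],s["moment"]])
print(np.mean(F,0).round(3),np.std(F,0).round(2));to([.407,-.3303,.2436],176.2)
E
```

```text
time: 18.55
ee_pos: [0.408, -0.3311, 0.2076]
orientation: [-180.0, 0.1, 176.2]
ft_force: [1.3, -0.6, -2.1]
finger_gap: 0.0134
[ 1.84  -0.533 -2.643 -0.056 -0.412 -0.012] [0.57 0.66 0.43 0.02 0.04 0.03]
t 19.05 pos [ 0.4076 -0.331   0.2073] ori [-1.7999e+02  1.0000e-02  1.7619e+02] F [ 2.21  0.25 -3.08] M [-0.058 -0.414 -0.008] gap 0.0134
turn [-0.01  0.01 -0.01] shift [ 0.0006  0.0006 -0.0363]
```

```bash
python3 -m jog '[[[0,0,0],[-0.0003,0,0],0.005],[[0,0,0],[-0.0006,0,0],0.005],[[0,0,0],[-0.0006,0,0],0.005],[[0,0,0],[-0.0006,0,0],0.005]]' 80
python3 - <<'E'
from h import *
F=[]
for k in range(6):
    imaging.camera("top");s=readout.state();F.append(np.r_[s["ft_force"],s["moment"]])
print(np.mean(F,0).round(3),np.std(F,0).round(2));to([.407,-.3303,.2436],176.2)
E
```

```text
time: 19.55
ee_pos: [0.4078, -0.3309, 0.2072]
orientation: [180.0, -0.0, 176.2]
ft_force: [1.0, -0.9, -2.1]
finger_gap: 0.0134
[-1.750e-01 -6.650e-01 -2.464e+00 -1.510e-01  1.100e-02  1.000e-03] [0.58 0.24 0.37 0.02 0.05 0.03]
t 19.85 pos [ 0.4079 -0.3309  0.2072] ori [ 1.8000e+02 -3.0000e-02  1.7619e+02] F [ 0.07 -0.77 -1.96] M [-0.132 -0.001  0.024] gap 0.013
turn [ 0.   -0.03 -0.01] shift [ 0.0009  0.0005 -0.0364]
```

```bash
python3 -m jog '[[[0,0,0],[0,-0.0002,0.001],0.005],[[0,0,0],[0,-0.0003,0.002],0.005],[[0,0,0],[0,-0.0003,0.003],0.005],[[0,0,0],[0,-0.0003,0.004],0.005],[[0,0,0],[0,-0.0003,0.005],0.005],[[0,0,0],[0,-0.0003,0.006],0.005],[[0,0,0],[0,-0.0003,0.0065],0.005],[[0,0,0],[0,-0.0003,0.007],0.005],[[0,0,0],[0,-0.0003,0.007],0.005],[[0,0,0],[0,-0.0003,0.007],0.005]]' 80
python3 - <<'E'
from h import *
F=[]
for k in range(14):
    im=imaging.camera("scene" if k%2 else "top");s=readout.state();F.append(np.r_[s["ft_force"],s["moment"]])
    if k==13: cv2.imwrite("pics/p7s.png",im[:,:,::-1])
    if k==12: cv2.imwrite("pics/p7t.png",im[:,:,::-1])
print(np.mean(F,0).round(3),np.std(F,0).round(2));to([.407,-.3303,.2436],176.2)
f=lambda i,u,v,w,h,k:cv2.resize(i[v:v+h,u:u+w],None,fx=k,fy=k,interpolation=cv2.INTER_CUBIC)
cv2.imwrite("pics/p7.png",np.hstack([f(cv2.imread("pics/p7s.png"),320,220,60,80,6),f(cv2.imread("pics/p7t.png"),340,170,60,80,6)]))
E
```

```text
time: 21.1
ee_pos: [0.4081, -0.3312, 0.2003]
orientation: [180.0, -0.0, 176.2]
ft_force: [-3.0, 0.5, -0.7]
finger_gap: 0.0128
[-2.208  0.783 -0.725  0.163  0.44   0.016] [0.59 0.44 0.6  0.03 0.02 0.04]
t 21.8 pos [ 0.4081 -0.3312  0.2003] ori [-180.     -0.    176.19] F [-2.19  1.07 -0.37] M [0.14  0.457 0.054] gap 0.0133
turn [-0.   -0.   -0.01] shift [ 0.0011  0.0008 -0.0433]
```

View pics/p7.png

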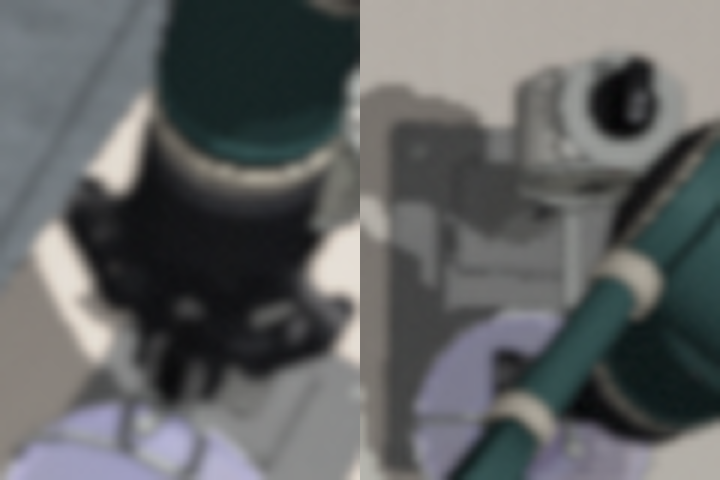

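The ball shows at (150,420) inside the eye, in the left crop. The residual load is about 0.7 N plus a side force of −2.2 N, so I'll relieve the side force and then lower the last bit.

```bash
python3 -m jog '[[[0,0,0],[0.0004,0,0],0.005],[[0,0,0],[0.0007,0.0001,0],0.005],[[0,0,0],[0.0007,0.0001,0.0005],0.005],[[0,0,0],[0.0007,0.0001,0.001],0.005],[[0,0,0],[0.0007,0.0001,0.001],0.005],[[0,0,0],[0.0007,0.0001,0.001],0.005]]' 80
python3 - <<'E'
from h import *
F=[]
for k in range(10):
    im=imaging.camera("scene" if k%2 else "top");s=readout.state();F.append(np.r_[s["ft_force"],s["moment"]])
print(np.mean(F,0).round(3),np.std(F,0).round(2));to([.407,-.3303,.2436],176.2)
E
```

```text
time: 22.55
ee_pos: [0.4078, -0.3311, 0.1994]
orientation: [-180.0, 0.0, 176.2]
ft_force: [0.5, 0.9, 0.3]
finger_gap: 0.0131
[ 1.393  0.616 -0.312  0.118 -0.258 -0.008] [0.59 0.64 0.63 0.03 0.07 0.04]
t 23.05 pos [ 0.4077 -0.3311  0.1994] ori [-1.7999e+02  3.0000e-02  1.7619e+02] F [ 1.62  0.59 -1.43] M [ 0.088 -0.347  0.026] gap 0.0132
turn [-0.01  0.03 -0.01] shift [ 0.0007  0.0008 -0.0442]
```

```bash
python3 -m jog '[[[0,0,0],[-0.0002,0.0001,0],0.005],[[0,0,0],[-0.0003,0.0001,0.0004],0.005],[[0,0,0],[-0.0003,0.0001,0.0007],0.005],[[0,0,0],[-0.0003,0.0001,0.0007],0.005],[[0,0,0],[-0.0003,0.0001,0.0007],0.005]]' 80
python3 - <<'E'
from h import *
F=[]
for k in range(14):
    im=imaging.camera("scene" if k%2 else "top");s=readout.state();F.append(np.r_[s["ft_force"],s["moment"]])
print(np.mean(F,0).round(3),np.std(F,0).round(2));to([.407,-.3303,.2436],176.2)
E
```

```text
time: 23.68
ee_pos: [0.4077, -0.331, 0.1986]
orientation: [-180.0, 0.0, 176.2]
ft_force: [1.3, -0.3, -0.9]
finger_gap: 0.0129
[ 1.378 -0.277 -0.023 -0.017 -0.257  0.009] [0.42 0.48 0.49 0.04 0.03 0.02]
t 24.375 pos [ 0.4077 -0.331   0.1986] ori [-180.     -0.    176.19] F [ 1.99 -0.46 -0.7 ] M [ 0.005 -0.223  0.039] gap 0.0129
turn [-0.   -0.   -0.01] shift [ 0.0008  0.0006 -0.045 ]
```

```bash
python3 -m jog '[[[0,0,0],[-0.0002,0,0],0.005],[[0,0,0],[-0.0004,0,0],0.005],[[0,0,0],[-0.0004,0,0],0.005],[[0,0,0],[-0.0004,0,0],0.005]]' 80
python3 - <<'E'
from h import *
F=[]
for k in range(8):
    im=imaging.camera("scene" if k%2 else "top");s=readout.state();F.append(np.r_[s["ft_force"],s["moment"]])
print(np.mean(F,0).round(3),np.std(F,0).round(2));to([.407,-.3303,.2436],176.2)
E
```

```text
time: 24.88
ee_pos: [0.4079, -0.331, 0.1985]
orientation: [180.0, -0.0, 176.2]
ft_force: [-0.5, -0.5, -0.5]
finger_gap: 0.013
[-0.795 -0.532 -0.302 -0.061  0.11   0.014] [0.53 0.39 0.5  0.02 0.04 0.03]
t 25.275 pos [ 0.4079 -0.3309  0.1985] ori [ 1.7999e+02 -3.0000e-02  1.7619e+02] F [-0.67 -1.29 -0.88] M [-0.094  0.133  0.007] gap 0.0135
turn [ 0.01 -0.03 -0.01] shift [ 0.001   0.0006 -0.0451]
```

The hook carries the weight and the side forces are small. Releasing gently.

```bash
python3 -m jog '[[[0,0,0],[0,0,0],0.012],[[0,0,0],[0,0,0],0.014],[[0,0,0],[0,0,0],0.016],[[0,0,0],[0,0,0],0.018],[[0,0,0],[0,0,0],0.022],[[0,0,0],[0,0,0],0.03],[[0,0,0],[0,0,0],0.04],[[0,0,0],[0,0,0],0.045],[[0,0,0],[0,0,0],0.045]]' 20
python3 - <<'E'
from h import *
t=imaging.camera("top");s=imaging.camera("scene");to([.407,-.3303,.2436],176.2)
f=lambda i,u,v,w,h,k:cv2.resize(i[v:v+h,u:u+w],None,fx=k,fy=k,interpolation=cv2.INTER_CUBIC)
cv2.imwrite("pics/p8.png",np.hstack([f(s,320,220,60,80,6),f(t,340,170,60,80,6)])[:,:,::-1])
E
```

```text
time: 26.4
ee_pos: [0.4081, -0.331, 0.1986]
orientation: [180.0, 0.0, 176.2]
ft_force: [-0.1, -0.4, -0.2]
finger_gap: 0.0451
t 26.5 pos [ 0.4081 -0.331   0.1986] ori [-180.     -0.    176.19] F [ 0.25 -0.12 -0.63] M [0.004 0.037 0.023] gap 0.045
turn [-0.   -0.   -0.01] shift [ 0.0011  0.0006 -0.045 ]
```

View pics/p8.png

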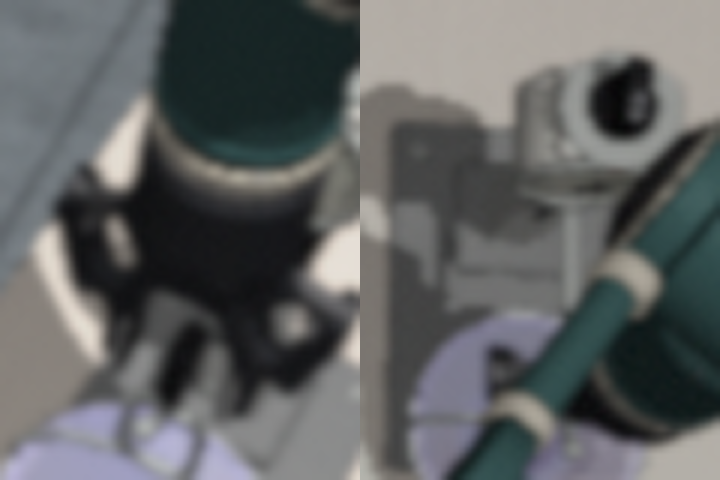

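The fingers are clear of the grip, and the pan hangs with the ball at (150,420). Retreating upward.

```bash
python3 -m jog '[[[0,0,0],[0,0,-0.003],0.045],[[0,0,0],[0,0,-0.01],0.045],[[0,0,0],[0,0,-0.02],0.045],[[0,0,0],[0,0,-0.035],0.045],[[0,0,0],[0,0,-0.055],0.045],[[0,0,0],[0,0,-0.08],0.045],[[0,0,0],[0,0,-0.11],0.045],[[0,0,0],[0,0,-0.14],0.045],[[0,0,0],[0,0,-0.16],0.045],[[0,0,0],[0,0,-0.17],0.045],[[0,0,0],[0,0,-0.17],0.045]]' 20
python3 - <<'E'
from h import *
t=imaging.camera("top");s=imaging.camera("scene");to([.542,-.340,.3695],176.2)
f=lambda i,u,v,w,h,k:cv2.resize(i[v:v+h,u:u+w],None,fx=k,fy=k,interpolation=cv2.INTER_CUBIC)
cv2.imwrite("pics/p9.png",np.hstack([f(s,310,200,90,130,4),f(t,330,160,90,130,4)])[:,:,::-1])
E
```

```text
time: 27.88
ee_pos: [0.4083, -0.3311, 0.3691]
orientation: [-180.0, 0.0, 176.2]
ft_force: [0.5, -0.6, -0.1]
finger_gap: 0.045
t 27.975 pos [ 0.4078 -0.3307  0.3674] ori [ 1.7993e+02 -9.0000e-02  1.7619e+02] F [-0.08  0.77 -0.55] M [ 0.002  0.019 -0.041] gap 0.0447
turn [ 0.07 -0.09 -0.01] shift [-0.1345 -0.0004 -0.0023]
```

View pics/p9.png

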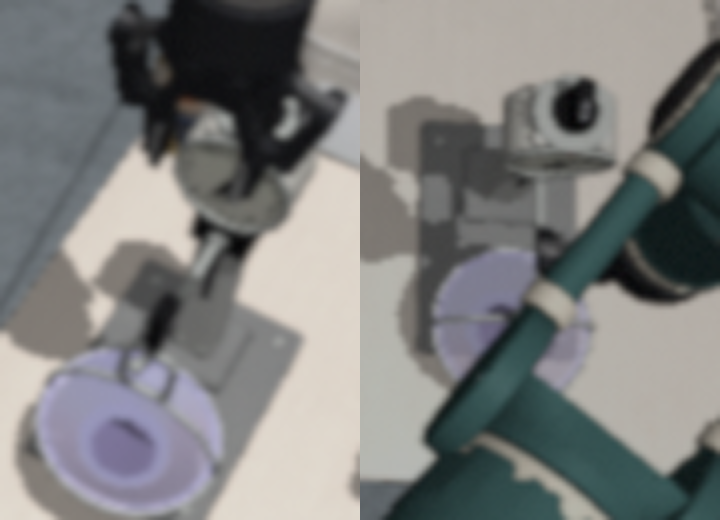

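The pan hangs on the hook, with its grip at (160,320) and the eye at (145,370) in the left crop. A finger hides part of the dial. Moving above the knob.

```bash
python3 -m jog '[[[0,0,0],[-0.006,0,0],0.045],[[0,0,0],[-0.02,0,0],0.045],[[0,0,0],[-0.04,0,0],0.045],[[0,0,0],[-0.06,0,0],0.045],[[0,0,0],[-0.08,0,0],0.045],[[0,0,0],[-0.1,0,0],0.045],[[0,0,0],[-0.118,0,0],0.045],[[0,0,0],[-0.13,0,0],0.045],[[0,0,0],[-0.1345,0,0],0.045],[[0,0,0],[-0.1345,0,0],0.045]]' 20
python3 - <<'E'
from h import *
t=imaging.camera("top");s=imaging.camera("scene");to([.542,-.340,.312],176.2)
f=lambda i,u,v,w,h,k:cv2.resize(i[v:v+h,u:u+w],None,fx=k,fy=k,interpolation=cv2.INTER_CUBIC)
cv2.imwrite("pics/p10.png",np.hstack([f(s,340,190,60,80,6),f(t,350,150,60,80,6)])[:,:,::-1])
cv2.imwrite("pics/p10s.png",s[:,:,::-1])
E
```

```text
time: 29.22
ee_pos: [0.5423, -0.3399, 0.3685]
orientation: [180.0, -0.0, 176.2]
ft_force: [-0.7, -0.8, -0.2]
finger_gap: 0.0449
t 29.325 pos [ 0.5419 -0.34    0.3688] ori [-1.7999e+02 -1.0000e-02  1.7617e+02] F [ 0.41 -0.17 -0.25] M [ 0.006 -0.038  0.004] gap 0.0451
turn [-0.01 -0.01 -0.03] shift [-0.0001  0.      0.0568]
```

View pics/p10.png

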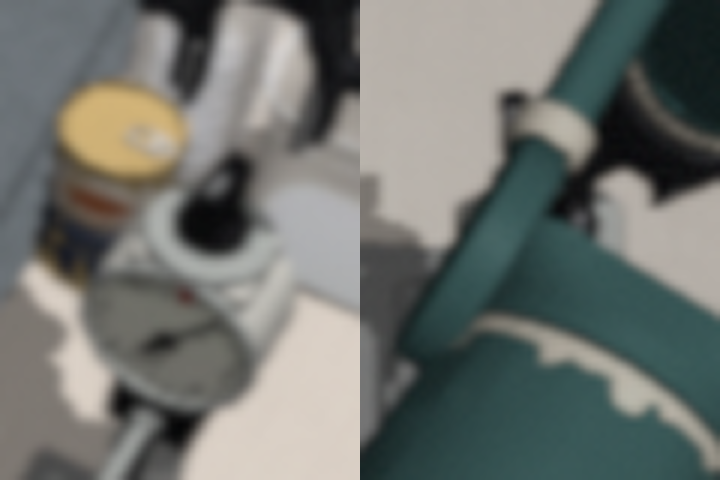

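```bash
cat >> h.py <<'E'
AX=np.array([.5425,-.340,0.]);TH=np.radians(-3.8)
XS=np.array([np.cos(TH),np.sin(TH),0]);YS=np.array([-np.sin(TH),np.cos(TH),0])
def ondial(uv,off=.029):
    o,d=ray("scene",uv);p0=AX-off*XS;l=((p0-o)@XS)/(d@XS);p=o+l*d-AX
    return np.array([-(p@YS),p[2]])   # right (seen from front), up
def dial(s,box=(352,234,34,28)):
    i=s.astype(int);u,v,w,h=box;c=i[v:v+h,u:u+w]
    red=c[:,:,0]-np.maximum(c[:,:,1],c[:,:,2]); wr=np.clip(red-15,0,None)
    yy,xx=np.mgrid[v:v+h,u:u+w]
    rc=np.array([(xx*wr).sum(),(yy*wr).sum()])/wr.sum()
    return rc,c,wr
E
python3 - <<'E'
from h import *
s=cv2.imread("pics/p10s.png")[:,:,::-1];s0=cv2.imread("pics/scene0.png")[:,:,::-1]
for i in(s0,s):
    rc,c,wr=dial(i);print("red",rc,wr.max(),ondial(rc))
g=s.astype(int).sum(2)//3
print(g[234:266,350:386])
E
```

```text
red [370.5 239. ] 1 [0.00156512 0.28053004]
red [370.5 239. ] 5 [0.00156512 0.28053004]
[[ 46  41  49 ... 159 157 169]
 [ 68  55  58 ... 145 156 176]
 [106  83  73 ... 145 163 182]
 ...
 [119 120 120 ... 207 207 207]
 [115 118 119 ... 207 207 208]
 [105 111 115 ... 207 207 207]]
```

```bash
python3 - <<'E'
from h import *
np.set_printoptions(linewidth=250,threshold=100000)
s=cv2.imread("pics/p10s.png")[:,:,::-1]
g=s.astype(int).sum(2)//3
print(g[236:262,354:384])
i=s.astype(int);print((i[:,:,0]-i[:,:,1:].max(2))[236:246,362:380])
# rectified points
for n,uv in dict(red=(370.5,239.1),piv=(366.3,246.6),tip=(375.4,242.6)).items(): print(n,ondial(uv).round(4))
for n,uv in dict(red=(370.5,239.1),piv=(366.3,246.6),tip=(375.4,242.6)).items(): print(n,ondial(uv,.034).round(4))
E
```

```text
[[ 67  70  78  86  89  88  83  78  77  81  84  88  94  95  95 100 109 122 132 143 150 153 153 152 151 152 152 150 144 145]
 [ 79  77  82  87  92  91  87  82  78  78  80  82  83  83  82  83  86  96 110 123 130 130 129 136 146 153 158 160 156 159]
 [ 93  87  91  95  97 100  99  97  93  91  90  90  88  85  81  75  70  76  96 119 132 133 132 145 162 175 178 174 168 172]
 [103  91  95  97 100 104 106 105 104 102 101 101  98  93  89  78  64  64  81 104 124 138 144 149 157 167 172 170 172 181]
 [108  93  92  94  99 105 107 108 107 107 107 106 105 102  99  91  81  77  81  88 103 122 138 143 141 142 150 162 175 184]
 [108  95  93  95 100 105 107 108 108 108 107 107 107 107 106 102  99  96  94  93  93 101 115 128 133 136 149 168 181 183]
 [110  97  95  99 103 106 107 107 107 108 107 107 108 108 108 107 106 105 103  99  94  89  92 109 129 147 165 180 184 179]
 [117 102  99 101 105 107 107 107 107 108 107 107 107 106 107 107 105 103  99  93  85  76  77  92 117 144 167 180 180 174]
 [128 107 100 102 105 107 108 108 107 107 106 101  98  96  97  98  96  91  83  77  72  70  74  81  97 123 151 168 17
[... 2093 characters left out ...]
206]]
[[ 0 -1  0 -1 -2 -1 -1  0 -1 -1 -2 -3 -3 -3 -3 -3 -2 -3]
 [ 0  0 -1  0  0 -1  0  4  6  3  0 -2 -2 -2 -2 -1  0  0]
 [ 0  0 -1 -1 -1  0  2  9 15 12  4 -1 -3 -2 -1  1  1  2]
 [ 0  0  0 -1 -1  0  1  9 20 20  8  0 -2 -3 -1  0  1  2]
 [ 0  0 -1 -1 -1  0  1  6 12 13  7  1 -2 -2 -3 -2 -1  1]
 [ 0  0  0  0  0  0  1  1  4  4  2  0 -1 -2 -2 -2 -2  0]
 [ 0  0  0 -1  0  0 -1  1  0  0 -1  0  0 -1 -1 -2 -2  0]
 [ 0  1  1 -1 -1  0 -1  0  0  0  0  0 -1  0  0 -1 -2 -1]
 [ 0  0  1  0 -1  1  0  0  0  0 -1 -1  0  0 -1 -1 -1 -1]
 [ 1  1  0  0  1  0  0  0 -1  0 -1  0 -1 -1  0 -1 -1 -1]]
red [0.0016 0.2802]
piv [-0.0038  0.2442]
tip [0.0168 0.2754]
red [0.0027 0.2859]
piv [-0.0027  0.2502]
tip [0.0178 0.2811]
```

```bash
python3 - <<'E'
from h import *
np.set_printoptions(linewidth=250,threshold=100000)
s=cv2.imread("pics/p10s.png")[:,:,::-1].astype(int);s0=cv2.imread("pics/scene0.png")[:,:,::-1].astype(int)
g=s.sum(2)/3;g0=s0.sum(2)/3
print(g0[236:258,356:380].astype(int))
# now: pointer columns
P=[]
for x in range(368,376):
    col=np.arange(240,250);w=np.clip(103-g[240:250,x],0,None)
    if x>372: pass
    k=np.argmax(w[2:])+2;sl=slice(max(0,k-2),k+3);P.append((x,(col[sl]*w[sl]).sum()/w[sl].sum()))
P0=[]
for y in range(239,245):
    xs=np.arange(364,374);w=np.clip(103-g0[y,364:374],0,None);k=np.argmax(w);sl=slice(max(0,k-2),k+3);P0.append(((xs[sl]*w[sl]).sum()/w[sl].sum(),y))
P=np.array(P);P0=np.array(P0);print(P.round(2).tolist());print(P0.round(2).tolist())
for off in(.027,.03,.034):
    print(off,[ondial(p,off).round(4).tolist() for p in P],[ondial(p,off).round(4).tolist() for p in P0])
for off in(.027,.034): print(proj("scene",AX-off*XS+[0,0,.25]),proj("scene",AX-off*XS+[0,0,.285]))
E
```

```text
[[ 70  78  81  79  76  71  70  73  76  80  85  86  86  91 100 111 121 131 137 140 140 139 139 138]
 [ 74  79  84  83  79  75  70  71  73  75  76  74  74  74  77  88 100 112 119 119 118 124 133 140]
 [ 82  86  88  91  91  88  84  82  82  81  80  75  69  63  60  69  88 108 120 121 120 132 149 160]
 [ 86  88  92  95  96  96  95  93  92  92  88  82  70  57  49  56  73  94 113 126 132 136 145 153]
 [ 84  85  90  96  98  98  97  98  97  97  94  87  73  62  62  67  74  81  93 111 126 130 129 130]
 [ 85  86  91  96  98  99  98  98  98  98  95  86  73  71  81  86  85  84  85  92 105 117 121 125]
 [ 87  90  94  98  98  98  98  98  98  97  92  81  70  77  91  95  94  92  89  84  86  99 118 134]
 [ 90  92  96  98  98  98  98  98  98  96  87  74  69  82  93  98  98  96  90  82  78  86 106 132]
 [ 91  92  96  98  98  98  98  98  97  90  78  64  66  83  94  99  98  97  92  84  78  77  88 112]
 [ 94  94  95  95  97  98  98  97  92  80  61  49  59  79  93  97  98  97  95  91  83  75  77  92]
 [101  92  89  91  95  97  97  94  86  68  45  31  47  72  90  97  98  98  98  96  91  85  80  82]
 [108  90  
[... 1510 characters left out ...]
015, 0.268], [-0.003, 0.2627], [-0.0029, 0.2584], [-0.0038, 0.2535]]
0.03 [[0.0008, 0.2491], [0.0033, 0.2515], [0.0055, 0.2552], [0.0077, 0.2591], [0.01, 0.2623], [0.0124, 0.265], [0.0145, 0.2688], [0.0168, 0.2718]] [[0.0004, 0.2808], [-0.0006, 0.2759], [-0.0008, 0.2715], [-0.0023, 0.2662], [-0.0023, 0.262], [-0.0031, 0.2571]]
0.034 [[0.0016, 0.2539], [0.0041, 0.2563], [0.0063, 0.2599], [0.0085, 0.2638], [0.0108, 0.267], [0.0131, 0.2697], [0.0153, 0.2734], [0.0176, 0.2764]] [[0.0012, 0.2854], [0.0003, 0.2805], [-0.0, 0.2761], [-0.0015, 0.2709], [-0.0015, 0.2666], [-0.0023, 0.2618]]
[368.23700759 245.38757408] [370.56112048 237.21360119]
[367.21343412 247.06039778] [369.52225535 238.89498987]
```

```bash
python3 - <<'E'
from h import *
c=(366.95,246.7)
for off in(.033,):
  C=ondial(c,off)
  for n,uv in dict(red=(370.45,238.9),p371=(371,245.22),p373=(373,244.56),p375=(375,243.68),tail=(365.4,251),i241=(368.45,241),i0_239=(369.98,239)).items():
    d=ondial(uv,off)-C;print(n,d.round(4),np.degrees(np.arctan2(*d)).round(1),np.hypot(*d).round(4))
E
```

```text
red [0.0034 0.0357] 5.4 0.0358
p371 [0.0095 0.0128] 36.4 0.0159
p373 [0.0141 0.0188] 36.9 0.0235
p375 [0.0186 0.0255] 36.0 0.0316
tail [-0.0009 -0.0197] -177.4 0.0197
i241 [-0.0003  0.0244] -0.6 0.0244
i0_239 [0.0022 0.0345] 3.7 0.0346
```

The pointer measures about 36.4°, which agrees with the weighed load (36.5° predicted), and the red mark is at about 5°. Now I descend on the knob with the jaw pre-turned 3° and grip it.

```bash
python3 -m jog '[[[0,0,1],[0,0,0.008],0.045],[[0,0,2],[0,0,0.018],0.045],[[0,0,3],[0,0,0.028],0.045],[[0,0,3],[0,0,0.038],0.045],[[0,0,3],[0,0,0.047],0.045],[[0,0,3],[0,0,0.053],0.045],[[0,0,3],[0,0,0.056],0.045],[[0,0,3],[0,0,0.056],0.045]]' 20
python3 - <<'E'
from h import *
t=imaging.camera("top");s=imaging.camera("scene");to([.542,-.340,.312],176.2-36.4)
f=lambda i,u,v,w,h,k:cv2.resize(i[v:v+h,u:u+w],None,fx=k,fy=k,interpolation=cv2.INTER_CUBIC)
cv2.imwrite("pics/p11.png",np.hstack([f(s,340,190,60,80,6),f(t,350,150,60,80,6)])[:,:,::-1])
E
```

```text
time: 30.32
ee_pos: [0.5423, -0.3399, 0.3125]
orientation: [180.0, -0.0, 173.2]
ft_force: [0.0, -0.1, 0.0]
finger_gap: 0.0453
t 30.425 pos [ 0.5425 -0.3401  0.313 ] ori [-1.7998e+02  4.0000e-02  1.7319e+02] F [0.37 0.54 0.22] M [-0.011  0.006 -0.009] gap 0.0451
turn [-1.000e-02  5.000e-02  3.339e+01] shift [ 0.0005 -0.      0.001 ]
```

View pics/p11.png

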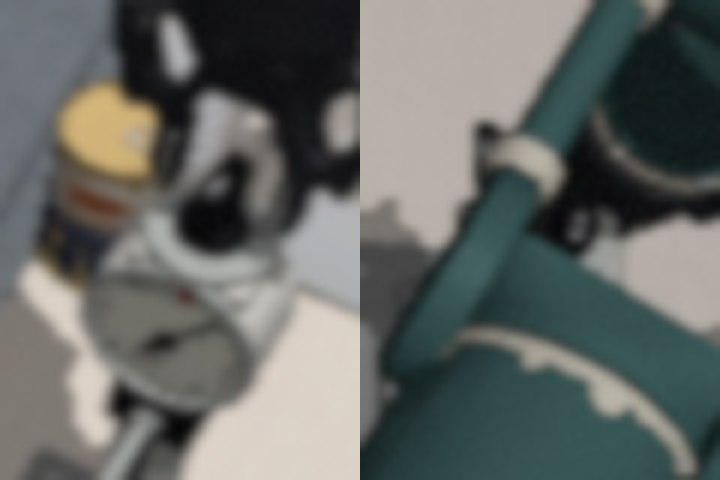

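The fingers straddle the bar, in the left crop at about (225,190). Closing.

```bash
python3 -m jog '[[[0,0,0],[0,0,0],0.03],[[0,0,0],[0,0,0],0.02],[[0,0,0],[0,0,0],0.01],[[0,0,0],[0,0,0],0.005],[[0,0,0],[0,0,0],0.005]]' 25
python3 - <<'E'
from h import *
F=[]
for k in range(6):
    im=imaging.camera("scene");s=readout.state();F.append(np.r_[s["ft_force"],s["moment"]])
print(np.mean(F,0).round(3));to([.542,-.340,.312],176.2-36.4)
E
```

```text
time: 31.05
ee_pos: [0.5424, -0.3395, 0.3129]
orientation: [180.0, 0.0, 173.2]
ft_force: [-0.1, 2.7, 2.7]
finger_gap: 0.0134
[-0.6    4.178  3.272  0.621  0.063 -0.017]
t 31.35 pos [ 0.5424 -0.3395  0.3129] ori [1.7997e+02 2.0000e-02 1.7320e+02] F [-0.19  4.28  4.36] M [ 0.701  0.056 -0.058] gap 0.0132
turn [4.00e-02 1.00e-02 3.34e+01] shift [ 0.0004 -0.0005  0.0009]
```

```bash
python3 -m jog '[[[0,0,1],[0,0.0004,0],0.005],[[0,0,4],[0,0.0008,0],0.005],[[0,0,7],[0,0.001,0],0.005],[[0,0,10],[0,0.001,0],0.005],[[0,0,13],[0,0.001,0],0.005],[[0,0,16],[0,0.001,0],0.005],[[0,0,19],[0,0.001,0],0.005],[[0,0,22],[0,0.001,0],0.005],[[0,0,25],[0,0.001,0],0.005],[[0,0,28],[0,0.001,0],0.005],[[0,0,30],[0,0.001,0],0.005],[[0,0,31],[0,0.001,0],0.005],[[0,0,31],[0,0.001,0],0.005],[[0,0,31],[0,0.001,0],0.005]]' 25
python3 - <<'E'
from h import *
F=[]
for k in range(4):
    s=imaging.camera("scene");q=readout.state();F.append(np.r_[q["ft_force"],q["moment"]])
print(np.mean(F,0).round(3));to([.542,-.340,.312],176.2-36.4)
f=lambda i,u,v,w,h,k:cv2.resize(i[v:v+h,u:u+w],None,fx=k,fy=k,interpolation=cv2.INTER_CUBIC)
cv2.imwrite("pics/p12s.png",s[:,:,::-1])
cv2.imwrite("pics/p12.png",f(s,345,225,45,45,12)[:,:,::-1])
np.set_printoptions(linewidth=250,threshold=100000)
i=s.astype(int);print((i[:,:,0]-i[:,:,1:].max(2))[234:250,364:384])
E
```

```text
time: 33.1
ee_pos: [0.5421, -0.3404, 0.3129]
orientation: [-179.9, 0.1, 142.2]
ft_force: [-3.2, -4.2, 4.3]
finger_gap: 0.0134
[-2.98  -4.604  4.362 -0.792  0.525 -0.006]
t 33.3 pos [ 0.5421 -0.3404  0.313 ] ori [-1.7987e+02  9.0000e-02  1.4217e+02] F [-2.62 -4.77  4.24] M [-0.797  0.546 -0.013] gap 0.0134
turn [-0.13  0.09  2.37] shift [0.0003 0.0003 0.001 ]
[[-2 -2 -2 -2 -2 -3 -3 -4 -4 -4 -3 -3 -3 -2 -2 -2 -2 -2 -1 -1]
 [-2 -2 -2 -2 -2 -2 -3 -3 -3 -3 -3 -3 -3 -3 -2 -1 -2 -1 -2  0]
 [-2 -1 -1 -2 -1 -1 -2 -2 -3 -3 -2 -3 -3 -2 -2 -1 -1  0  0  1]
 [ 0 -1  0  0 -1 -1 -1 -2 -2 -2 -3 -3 -2  0  0  1  1  1  0  2]
 [ 0  0 -1 -1 -1 -1 -1 -1 -2 -3 -2 -2 -1  1  1  1  2  2  1  2]
 [-1 -1 -1 -1 -1  0  0  0 -1 -2 -3 -2 -2  1  2  2  3  2  2  2]
 [ 0 -1 -1  0 -1 -1 -1  0  0 -1 -1 -1 -1 -1  0  1  2  2  2  3]
 [-1  0  0  0 -2  0 -1  1  0  2  5  5  2  0 -1  0  1  1  2  2]
 [ 0  0  0  0 -1 -1 -1  0  1  5 13 18 11  3 -1 -1  1  1  1  2]
 [ 0 -1  0  0  0 -1  0 -1  1  5 14 18 13  5 -1 -1  0  1  2  2]
 [ 0  1  0  0 -1 -1  0 -1  1  3  5  6  3  2 -1 -1  0  1  1  2]
 [ 0  0  0  1 -1  0  0  0  0  0  0  1  1  0 -1 -1 -1  0  1  2]
 [ 0  1  0  1  0  0  0  0  0  0  0  0 -1  0 -1 -1 -1 -1  0  2]
 [ 1  1  1  1  0  0  0  0  0  0  0  0 -1 -1 -1 -1 -1 -2  0  0]
 [ 1  0  0  1  1  0  1  1  0  0  0  1  0  0  0  0 -1 -1  0  0]
 [ 1  0  1  1  1  0  1  1  1  1  0  0  0  0  0  0  0 -2  0  2]]
```

View pics/p12.png

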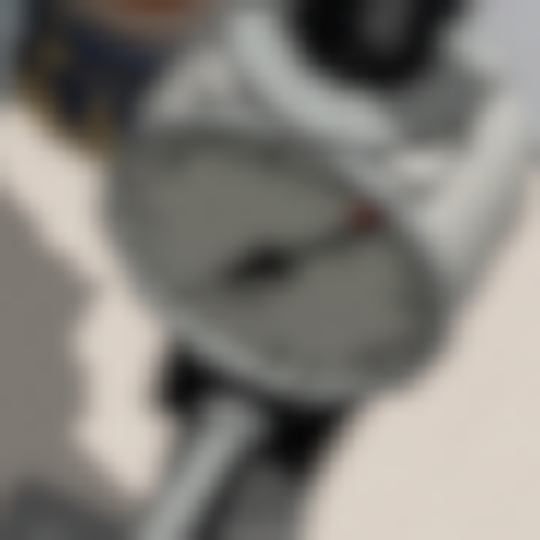

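The red mark is now nearly under the pointer tip, at about (365,215) in the crop. I'll measure the remaining offset.

```bash
cat > m.py <<'E'
from h import *
def ang(s,show=True):
    i=s.astype(int);g=i.sum(2)/3;c=(366.95,246.7);C=ondial(c,.033)
    A=lambda uv:(np.degrees(np.arctan2(*(ondial(uv,.033)-C))).round(1),np.hypot(*(ondial(uv,.033)-C)).round(4))
    red=np.clip((i[:,:,0]-i[:,:,1:].max(2))-2,0,None).astype(float)
    yy,xx=np.mgrid[:420,:560];m=np.zeros_like(red);m[236:250,366:379]=1;w=red*m
    rc=((xx*w).sum()/w.sum(),(yy*w).sum()/w.sum());print("red",np.round(rc,2),A(rc))
    # pointer: darkness on arcs
    R=i[:,:,0].astype(np.float32) # red channel: red mark less dark
    for rad in(.014,.018,.022,.026,.029):
        th=np.radians(np.arange(10,65,1.));P=[]
        for t in th:
            q=C+rad*np.array([np.sin(t),np.cos(t)]);p=AX-.033*XS-q[0]*YS+[0,0,q[1]];P.append(proj("scene",p))
        P=np.array(P,np.float32);v=cv2.remap(R,P[None,:,0],P[None,:,1],cv2.INTER_LINEAR)[0]
        w=np.clip(np.median(v)-v-8,0,None);k=np.argmax(w);ww=np.where(abs(np.arange(len(w))-k)<14,w,0)
        print(rad,(np.degrees(th)*ww).sum()/ww.sum().round(2),w.max().round(0))
E
python3 - <<'E'
from m import *
for n in("p10s","p12s"): print(n);ang(cv2.imread(f"pics/{n}.png")[:,:,::-1])
E
```

```text
p10s
red [370.39 238.93] (np.float64(5.2), np.float64(0.0356))
0.014 33.09964569803027 3.0
0.018 36.62463259844466 11.0
0.022 37.21179078533187 13.0
0.026 37.2101060423565 17.0
0.029 37.20797191653267 19.0
p12s
red [374.86 242.57] (np.float64(30.5), np.float64(0.0342))
0.014 33.271205357142854 2.0
0.018 36.33612388656368 11.0
0.022 36.7016876602351 14.0
0.026 35.71110575803961 20.0
0.029 35.0433121198705 23.0
```

```bash
python3 -m jog '[[[0,0,1],[0,-0.0003,0],0.005],[[0,0,2],[0,-0.0006,-0.0005],0.005],[[0,0,3],[0,-0.0006,-0.0005],0.005],[[0,0,3],[0,-0.0006,-0.0005],0.005],[[0,0,3],[0,-0.0006,-0.0005],0.005]]' 25
python3 - <<'E'
from m import *
F=[]
for k in range(4):
    s=imaging.camera("scene");q=readout.state();F.append(np.r_[q["ft_force"],q["moment"]])
print(np.mean(F,0).round(3));to([.542,-.340,.312],176.2-36.4)
cv2.imwrite("pics/p13s.png",s[:,:,::-1])
a=cv2.imread("pics/p12s.png");b=s[:,:,::-1]
f=lambda i,u,v,w,h,k:cv2.resize(i[v:v+h,u:u+w],None,fx=k,fy=k,interpolation=cv2.INTER_CUBIC)
cv2.imwrite("pics/p13.png",np.hstack([f(a,358,230,26,30,15),f(b,358,230,26,30,15)]))
ang(s)
i=s.astype(int);np.set_printoptions(linewidth=250);print((i[:,:,0]-i[:,:,1:].max(2))[239:248,370:381]);print((i.sum(2)//3)[239:248,368:381])
E
```

```text
time: 33.92
ee_pos: [0.542, -0.3405, 0.3129]
orientation: [-179.9, 0.1, 139.2]
ft_force: [-2.0, -5.0, 2.6]
finger_gap: 0.0133
[-1.96  -5.061  2.678 -0.871  0.33  -0.022]
t 34.125 pos [ 0.542  -0.3405  0.3129] ori [-1.7991e+02  7.0000e-02  1.3917e+02] F [-0.96 -4.81  2.79] M [-0.829  0.337 -0.005] gap 0.0137
turn [-0.09  0.07 -0.63] shift [0.0003 0.0004 0.0009]
red [375.52 242.8 ] (np.float64(32.9), np.float64(0.0353))
0.014 33.10209343469812 3.0
0.018 36.47400062926271 10.0
0.022 37.11630283214265 13.0
0.026 36.37084078377154 20.0
0.029 35.889096322508045 22.0
[[-1  0 -1 -2 -2 -3 -1 -1  1  2  1]
 [ 0  0 -1 -1 -1 -2 -2 -1  0  1  1]
 [-1  0  0  0  2  3  1 -1 -1  0  1]
 [-1 -1 -1  2  6 11  9  3  0  0  0]
 [ 0  0 -1  1  7 13 14  8  1  0  0]
 [ 0 -1 -1  0  2  5  6  5  1 -1 -1]
 [-1  0 -1  0  0  1  1  1  1 -1 -1]
 [ 0  1  0  0  0  0 -1  0  0 -1 -1]
 [ 0  0  0  0  1  0 -1  0 -1 -1 -1]]
[[ 90  88  84  85  92 107 125 139 142 142 150 165 173]
 [101  98  93  91  89  91 102 122 138 142 140 142 151]
 [107 106 104 101  97  90  88  96 113 127 133 137 150]
 [109 108 108 107 103  95  84  75  83 105 129 148 167]
 [108 107 106 104  99  89  73  60  62  84 114 145 168]
 [ 99  99  96  91  83  74  68  66  69  78  97 125 152]
 [ 74  78  78  77  76  76  81  86  89  87  90 105 130]
 [ 48  62  76  85  90  91  96 101 102  97  92  95 112]
 [ 48  69  89 100 103 103 105 107 106 101  93  89  97]]
```

View pics/p13.png

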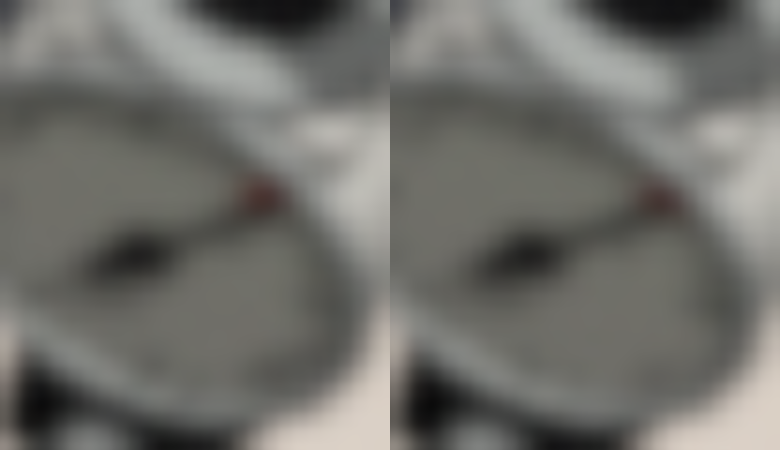

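Image and jaw angle disagree by a few degrees: by image the red mark is about 3–4° short of the pointer. I'll turn another 4° and look again.

```bash
python3 -m jog '[[[0,0,1],[0,-0.0002,0],0.005],[[0,0,2.5],[0,-0.0003,0],0.005],[[0,0,4],[0,-0.0003,0],0.005],[[0,0,4],[0,-0.0003,0],0.005],[[0,0,4],[0,-0.0003,0],0.005]]' 25
python3 - <<'E'
from m import *
s=imaging.camera("scene")
to([.542,-.340,.312],176.2-40)
cv2.imwrite("pics/p14s.png",s[:,:,::-1])
a=cv2.imread("pics/p10s.png");b=s[:,:,::-1]
f=lambda i,u,v,w,h,k:cv2.resize(i[v:v+h,u:u+w],None,fx=k,fy=k,interpolation=cv2.INTER_CUBIC)
cv2.imwrite("pics/p14.png",np.hstack([f(a,358,230,26,30,15),f(b,358,230,26,30,15)]))
ang(s)
i=s.astype(int);np.set_printoptions(linewidth=250);print((i[:,:,0]-i[:,:,1:].max(2))[239:248,370:381])
E
```

```text
time: 34.75
ee_pos: [0.5419, -0.3406, 0.3129]
orientation: [-179.9, 0.1, 135.2]
ft_force: [-1.0, -4.8, 2.8]
finger_gap: 0.0136
t 34.8 pos [ 0.5419 -0.3406  0.3129] ori [-1.7993e+02  7.0000e-02  1.3516e+02] F [-1.4  -4.22  1.48] M [-0.925  0.299 -0.065] gap 0.0135
turn [-0.07  0.07 -1.04] shift [0.0003 0.0005 0.0009]
red [376.28 243.7 ] (np.float64(38.3), np.float64(0.0352))
0.014 32.79832039684216 3.0
0.018 36.51398959926249 9.0
0.022 37.4579395724464 13.0
0.026 37.18213287601626 18.0
0.029 37.042002284624196 21.0
[[-1  0 -1 -2 -2 -2 -2  0  1  2  2]
 [-1 -1 -1  0 -1 -2 -3 -1  0  1  2]
 [ 0 -1 -1 -1  0 -1  0 -1 -1  0  1]
 [-1 -1  0  0  0  2  4  3  0 -1  1]
 [-1  0 -1  1  2  7 14 10  4  0  1]
 [ 0 -1  0  0  3  9 15 13  6  1  0]
 [ 0  0  0  0  2  4  6  5  3  1 -1]
 [ 0  0  0  0  0  1  1  1  1 -1 -1]
 [ 1  0  0  0  0  0  0 -1  0 -1 -1]]
```

View pics/p14.png

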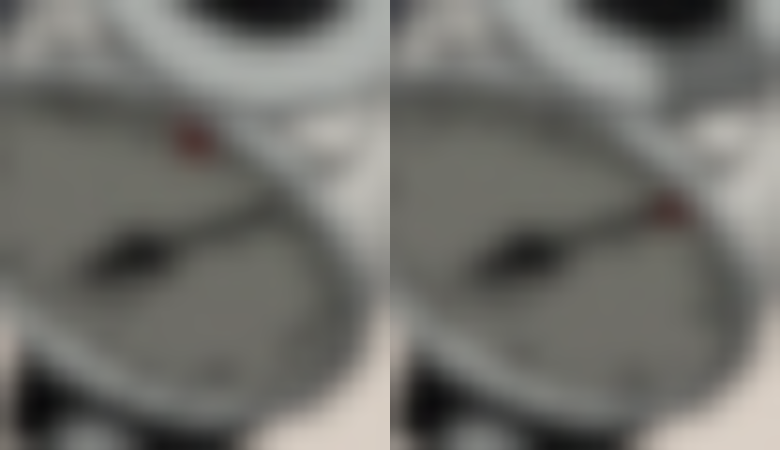

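The red mark now measures 38.3° against about 37° for the pointer, so it has slightly overshot. Turn back 1°.

```bash
python3 -m jog '[[[0,0,-0.5],[0,0,0],0.005],[[0,0,-1],[0,0,0],0.005],[[0,0,-1],[0,0,0],0.005],[[0,0,-1],[0,0,0],0.005]]' 25
python3 - <<'E'
from m import *
for k in range(2):
    s=imaging.camera("scene");ang(s)
to([.542,-.340,.312],176.2-40)
cv2.imwrite("pics/p15s.png",s[:,:,::-1])
f=lambda i,u,v,w,h,k:cv2.resize(i[v:v+h,u:u+w],None,fx=k,fy=k,interpolation=cv2.INTER_CUBIC)
cv2.imwrite("pics/p15.png",f(s[:,:,::-1],358,230,26,30,15))
E
```

```text
time: 35.3
ee_pos: [0.5419, -0.3405, 0.3129]
orientation: [-179.9, 0.1, 136.2]
ft_force: [-1.6, -5.2, 3.3]
finger_gap: 0.0136
red [376.15 243.5 ] (np.float64(37.2), np.float64(0.0353))
0.014 33.28123136889853 3.0
0.018 36.38164141371406 10.0
0.022 37.251196416029714 12.0
0.026 37.0523419112283 17.0
0.029 36.93496221264876 20.0
red [376.07 243.54] (np.float64(37.2), np.float64(0.035))
0.014 32.98032906421736 3.0
0.018 36.619325942448974 11.0
0.022 37.44294823377015 14.0
0.026 36.98073150336508 18.0
0.029 36.84099042686843 20.0
t 35.4 pos [ 0.5419 -0.3406  0.3129] ori [-1.7994e+02  7.0000e-02  1.3616e+02] F [-1.62 -5.    2.8 ] M [-0.849  0.276  0.01 ] gap 0.0134
turn [-0.06  0.07 -0.04] shift [0.0003 0.0005 0.0009]
```

View pics/p15.png

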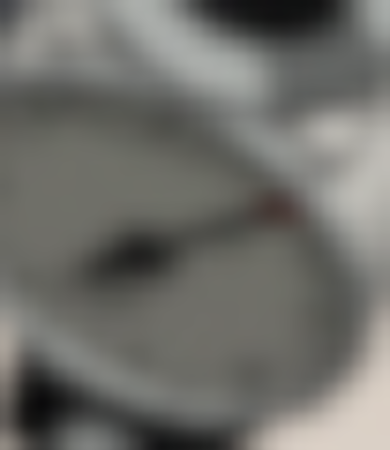

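The mark is at 37.2° and the pointer at about 37.0°: aligned, with the red dead on the pointer's tip at (277,208). I'll relieve the side force, release and retreat straight up.

```bash
python3 -m jog '[[[0,0,0],[0,-0.0004,0],0.005],[[0,0,0],[0,-0.0007,0],0.005],[[0,0,0],[0,-0.0007,0],0.012],[[0,0,0],[0,-0.0007,0],0.015],[[0,0,0],[0,-0.0007,0],0.018],[[0,0,0],[0,-0.0007,0],0.025],[[0,0,0],[0,-0.0007,0],0.035],[[0,0,0],[0,-0.0007,0],0.045],[[0,0,0],[0,-0.0007,-0.003],0.045],[[0,0,0],[0,-0.0007,-0.012],0.045],[[0,0,0],[0,-0.0007,-0.03],0.045],[[0,0,0],[0,-0.0007,-0.055],0.045],[[0,0,0],[0,-0.0007,-0.08],0.045],[[0,0,0],[0,-0.0007,-0.1],0.045],[[0,0,0],[0,-0.0007,-0.11],0.045],[[0,0,0],[0,-0.0007,-0.11],0.045]]' 20
python3 - <<'E'
from m import *
for k in range(2):
    s=imaging.camera("scene");ang(s)
t=imaging.camera("top")
to([.542,-.340,.312],176.2-40)
cv2.imwrite("pics/p16s.png",s[:,:,::-1]);cv2.imwrite("pics/p16t.png",t[:,:,::-1])
f=lambda i,u,v,w,h,k:cv2.resize(i[v:v+h,u:u+w],None,fx=k,fy=k,interpolation=cv2.INTER_CUBIC)
cv2.imwrite("pics/p16.png",np.hstack([f(s[:,:,::-1],358,230,26,36,12),f(s[:,:,::-1],315,200,78,108,4)]))
E
```

```text
time: 37.4
ee_pos: [0.5416, -0.3403, 0.4241]
orientation: [180.0, 0.1, 136.2]
ft_force: [0.2, 0.3, 0.4]
finger_gap: 0.0445
red [376.07 243.54] (np.float64(37.2), np.float64(0.035))
0.014 33.0459814189028 3.0
0.018 36.35508798776493 10.0
0.022 37.36915546668136 12.0
0.026 36.980657315919274 17.0
0.029 36.887926368322205 20.0
red [376.11 243.57] (np.float64(37.4), np.float64(0.035))
0.014 33.07133191525118 3.0
0.018 36.352045966898025 10.0
0.022 37.431896490519485 13.0
0.026 37.07580990142164 17.0
0.029 36.948536341644 19.0
t 37.55 pos [ 0.5411 -0.3399  0.4216] ori [-1.7998e+02 -1.3000e-01  1.3619e+02] F [ 0.76 -0.2  -1.05] M [ 0.011 -0.018 -0.032] gap 0.0452
turn [-0.02 -0.13 -0.01] shift [-0.001   0.0006  0.1096]
```

View pics/p16.png

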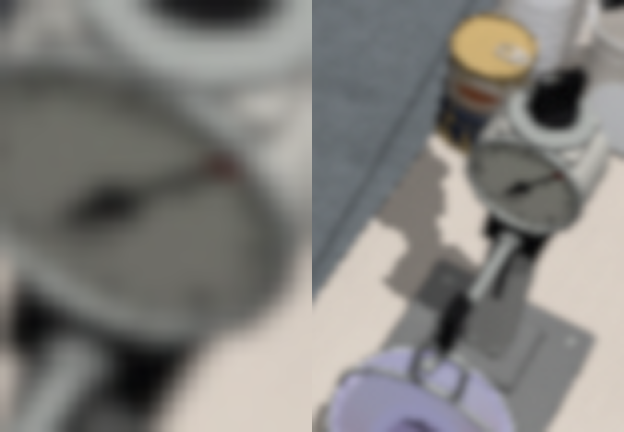

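View pics/p16s.png

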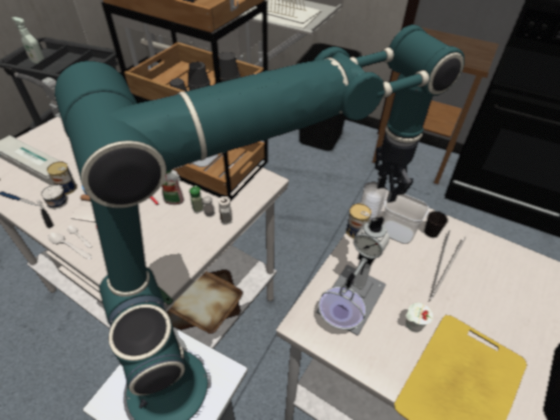

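The mark stays under the pointer after release (37.3° against 37.0°), the pan hangs at (343,308), and the neighbours are in place. One check that nothing moves, then hand in.

```bash
python3 -m jog '[[[0,0,0],[0,0,0],0.045],[[0,0,0],[0,0,0],0.045],[[0,0,0],[0,0,0],0.045],[[0,0,0],[0,0,0],0.045],[[0,0,0],[0,0,0],0.045]]'
python3 - <<'E'
from m import *
a=cv2.imread("pics/p16s.png")[:,:,::-1].astype(int)
s=imaging.camera("scene");d=abs(s.astype(int)-a).max(2)
print("pan diff",d[270:335,315:372].max(),d[270:335,315:372].mean());s0=cv2.imread("pics/scene0.png")[:,:,::-1].astype(int)
e=abs(s.astype(int)-s0).max(2);print("jars",e[180:220,155:235].mean(),"tub",e[300:332,402:436].mean())
ang(s);print(r.finish_job())
E
```

```text
time: 38.17
ee_pos: [0.5414, -0.3401, 0.4231]
orientation: [180.0, 0.0, 136.2]
ft_force: [-0.2, -0.0, -0.4]
finger_gap: 0.045
pan diff 3 0.5997300944669366
jars 18.161875 tub 15.393382352941176
red [376.19 243.55] (np.float64(37.5), np.float64(0.0353))
0.014 33.46244040417645 2.0
0.018 36.54158907361614 10.0
0.022 37.37636857751733 13.0
0.026 37.01362905636558 18.0
0.029 36.850245312694796 20.0
the job is handed in; nothing more can be done
None
```

The pan hangs on the scale's hook and the red zero mark stands under the pointer; I handed the job in at about 38 s of the 62 s allowed.

- **Hanging:** I lifted the pan by its grip, passed the eye over the hook's ball and lowered it in 0.3–1 mm steps until the wrist carried about 0 to 0.3 N. I shifted it sideways a few times first, because side forces of up to about 2.4 N showed at the hook. Then I opened the fingers slowly.
- **Hook motion:** I have no direct reading of the hook's speed or peak dip. I only know the steps were small and the forces low.
- **Taring:** I turned the knob to about 40° by the jaw angle. In the last picture the mark reads 37.5° and the pointer about 37°.
- **Last checks:** between the last two pictures, about 0.7 s apart, the pan did not visibly move. The gripper was well above the knob, touching nothing.

**Checks that disagreed:**
- Knob angle against picture: the picture reads about 3° less than the jaw angle, so I aligned the mark to the pointer by the picture alone.
- Dip: carrying the pan suggested 17–18 mm, while the height lowered suggested about 19 mm.
- Neighbours: the before/after picture difference around the jars (18) and tub (15) was not near zero, so it proves nothing. It may come from changed lighting and arm shadow. By eye they stand where they were.

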